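Tuck the vent flashing under the shingles and hold it down

ROBOT

A 7-joint arm with a two-finger parallel gripper is mounted at the origin on the work surface. World frame = base frame: x ahead of the robot, y to its left, z up, the work surface at z = 0. Lengths are in m, angles in rad, forces in N, time in s.
With the tool pointing down it reaches from about 0.425 to 0.925 m from the base axis. Payload 6.8 kg.
Tool frame: the origin (TCP) lies midway between the tips of the shut fingers; the grasp point (between the pads) lies 19 mm behind it (ctrl.grasp_offset is the distance from the TCP to the grasp point, in m); z points along the fingers, y is the direction in which the jaws open and shut (so a half turn about z gives the same grasp; the last joint's range is limited). The gripper opens to 85 mm and grips with 20 to 120 N. Pads are 22 mm wide; open, the fingers measure 114 mm over their backs; the gripper's body (76 mm by 85 mm) begins 54 mm behind the grasp point. The pads swing forward as they close: fully open they stand 13 mm farther back than shut.
Start: joints at [-1.394, 0.477, 0.022, 1.555, -0.011, 1.109, -0.083], TCP at [0.19, 0.648, 0.195] pointing down, gripper open.
Joint ranges: [-2.96, 2.96], [-0.34, 2.1], [-1.41, 1.46], [0.24, 2.44], [-1.37, 4.51], [0.17, 1.92], [-2.96, 2.96]. Speed limits (rad/s): [2.39, 2.39, 3.14, 3.14, 3.14, 3.14, 3.14].

INTERFACE

Orientations are given as a rotation vector (axis times angle).
In Python, from bench import ctrl gives the robot as it stands.
- The arm moves only by the tool step_arm, never from a script. Its argument "plan" is a list of rows, each a list of 3 entries, a list of its own where there are three numbers: the shift along the tool's x, y, z in mm, then the turn, a rotation vector about the tool's x, y, z in degrees, then the closure, from 0 (fully open) to 1 (shut). A call has 1 to 20 rows; each row is the pose to reach, as a shift and turn from the pose commanded when the call began, along the tool's axes at that moment; what a row does not reach only later rows make up. A row lasts 1/8 s, in which the tool goes at most 62.5 mm and 10.7 degrees, less where a joint would pass 70% of its speed; a pose out of reach is approached as far as the arm can. A call with a gripper value outside its range is refused whole. The fingers move at their own pace and stop on an object; "newtons" is the grip in N (left out, the last holds). Time passes only in rows, so rows that repeat a pose let the fingers close. It gives the time, the measured TCP pose, the force and the opening at its end, in the units of the state.
- ctrl.sense(): the state, without advancing time (a new reading comes with each control period).
- ctrl.grab_frame(name): name is "side" or "top"; returns a dict with "image" (420x560x3 uint8, red, green, blue), "range_z" (420x560 float32, m along the optical axis (not along the pixel's ray), 0 where there is no reading), "K" (3x3 intrinsics, pixels), "dist" ([k1, k2, p1, p2, k3] as OpenCV has them; the pictures are not rectified), "R" (3x3) and "t" (3): a world point X has camera coordinates R X + t. Camera axes: x right, y down, z forward; pixel columns grow to the right and rows downward; lengths in m; the calibration is good to about 2 mm. A picture is of the moment at which its call begins.
- ctrl.finish_job(): hands the job in, once; it reports no verdict.
The state is a dict: "clock": time; "q": joint angles; "joint_vel": joint speeds; "joint_efforts": joint torques, N m; "eef_pos": TCP position; "tcp_rot": TCP orientation; "ft_force": force on the tool from outside, world axes, zero at the start; "moment": the same for the moment, N m; "gripper_width": finger opening in m.
Only numpy, scipy, OpenCV 4.12 (cv2) and the standard library are available. Lean on these libraries where they do the work, as an engineer would, in place of code of your own. Each camera call takes 0.05 s, during which the arm holds its last target.

TASK

Pick up the metal vent flashing from the bench and fit it on the roof of the weather-station hut: slide the top edge of its plate up under the lapped upper shingles, square to the roof and without prising the shingles up, until it is fully home with the pipe collar centred over the vent hole. Press the plate down flat on the roof with a firm hand, well short of crushing it, and finish while still holding the flashing pressed there, ready to be nailed. Leave the pliers, jar and wheel where they are.

Things in the scene. Friction and masses are not known exactly. Their poses are not given: they have to be found in the camera images.
- vent_mid (a point): vent flashing (loose): point on its collar's axis, half-way up, 30 mm above the plate's underside and 27.5 mm below the collar's rim. z runs up the collar; +x points to the plate's top edge (the one to tuck), 65 mm from the axis; the bottom edge is 50 mm from it at -x; y is along the 130 mm width. Starts flat on the bench, collar up, top edge pointing roughly away from the robot.
- vent: the same flashing: aluminium plate 115 x 130 x 2.5 mm with an upright round pipe collar, outside 44 mm, bore 38 mm, standing 55 mm above the plate; about 160 g (110 to 225 g). Grip the collar by its upper two thirds; pinched along the plate's y, the fingers stay clear of the shingles. Origin on the collar's axis at the plate's underside, axes as vent_mid.
- seat (a point): centre of the round 26 mm vent hole in the hut's roof, on the flat surface of the lower shingles, about 150 mm above the bench. x up the slope (15 degrees), y along the eave, z square out of the roof. Flashing home and flat: its collar's axis passes through this point, its axes are parallel to these, vent_mid is 30 mm out along z, its top edge 1 mm short of the batten, which is a solid stop.
- hut: white louvred hut, fixed, roof 220 mm wide, eave to the robot; origin on the bench below the vent hole. In the axes of point seat: lower shingles are one flat surface from eave (x -90 mm) to a batten (x +66 mm). Upper shingles lap over it from x +30 mm (their lower ends), undersides 6 mm and tops 12 mm above it: a slot 6 mm high, 36 mm deep, y -95 to +95 mm; ridge board from x +125 mm, 212 mm above the bench.
- shingle_left (a joint): lift of the left upper shingle (as seen from the robot), rad about its head, 95 mm up the slope from its lower end; 0 is lying in place, 0.01 is about 1 mm of lift at the lower end. A spring holds it down: about 1.4 N there starts to lift it, each further mm takes about 0.45 N. Over 0.06 (some 6 mm) it is prised up
- shingle_middle (a joint): lift of the middle upper shingle (as seen from the robot), rad about its head, 95 mm up the slope from its lower end; 0 is lying in place, 0.01 is about 1 mm of lift at the lower end. A spring holds it down: about 1.4 N there starts to lift it, each further mm takes about 0.45 N. Over 0.06 (some 6 mm) it is prised up
- shingle_right (a joint): lift of the right upper shingle (as seen from the robot), rad about its head, 95 mm up the slope from its lower end; 0 is lying in place, 0.01 is about 1 mm of lift at the lower end. A spring holds it down: about 1.4 N there starts to lift it, each further mm takes about 0.45 N. Over 0.06 (some 6 mm) it is prised up
- pliers: red-handled pliers lying on the bench, 145 mm long, 15 mm high, loose; bystander; origin under the middle
- jar: clear jar with yellow lid, 64 mm across, 75 mm tall, loose; bystander; origin at the centre of its underside
- wheel: black toy wheel with yellow hub lying flat, 66 mm across, 26 mm high, loose; bystander; origin at the centre of its underside
Not all that is in view belongs to the job. Of the things that look like the vent, the middle-sized one is meant.

How it is judged:
By the outcome, as a careful person would: the job done as asked, in the order asked, and still so for the second after the job is handed in, while the arm keeps its last pose, push and grip.
It also fails if it takes over 56 s, if anything falls off the work surface, if the arm or the gripper's body presses on something with over 40 N, if the wrist force passes 120 N, or if a joint passes its speed limit or range.

## Working session

There is one attempt and no reset: what is moved stays moved. The work goes in short steps, Python scripts to look and compute and a tool call to move; the robot and the scene stay as the last step left them, time stands still between calls to the robot, and variables do not carry over. Pictures are saved under pics/ and viewed, and the job is handed in when it is done.

Besides the shell and the picture viewer there is one more tool, called after "Call:" as a command line: name --argument value ..., lists and objects as JSON in quotes. step_arm: Moves the arm, as the interface text tells. Its arguments: {"type":"object","properties":{"plan":{"type":"array","items":{"type":"array"}},"newtons":{"type":"number"}},"required":["plan"]}

```bash
ls; mkdir -p pics
cat > h.py <<'E'
import numpy as np, cv2
from bench import ctrl
from scipy.spatial.transform import Rotation as Ro
def grab(n,tag):
    f=ctrl.grab_frame(n); cv2.imwrite(f'pics/{tag}.png',f['image'][:,:,::-1]); np.savez(f'pics/{tag}.npz',**{k:np.array(v) for k,v in f.items()}); return f
def load(tag): return dict(np.load(f'pics/{tag}.npz'))
def ray(f,uv):
    p=cv2.undistortPoints(np.array(uv,float).reshape(-1,1,2),np.array(f['K']),np.array(f['dist'])).reshape(-1,2)
    d=np.c_[p,np.ones(len(p))]; R=np.array(f['R']);return -R.T@np.array(f['t']), d@R   # origin, dirs (world)
def onz(f,uv,z):
    o,d=ray(f,uv); return o+d*((z-o[2])/d[:,2])[:,None]
def pt(f,uv):
    o,d=ray(f,uv); uv=np.array(uv).reshape(-1,2).astype(int); return o+d*f['range_z'][uv[:,1],uv[:,0]][:,None]
def proj(f,X):
    R=np.array(f['R']);return cv2.projectPoints(np.array(X,float).reshape(-1,3),cv2.Rodrigues(R)[0],np.array(f['t']).reshape(3,1),np.array(f['K']),np.array(f['dist']))[0].reshape(-1,2)
E
python3 - <<'E'
from h import *
for n in ('side','top'):
    f=grab(n,n+'0'); R=np.array(f['R']); print(n,-R.T@f['t'],R[2],f['K'][0][0])
s=ctrl.sense(); print(s)
E
```

```text
pics
side [0.41389645 0.62788164 0.69146659] [ 0.12871811 -0.76245916 -0.63410384] 392.7240748737874
top [ 0.32624938 -0.03281444  1.11940446] [ 0.21759785  0.00877507 -0.97599906] 453.91739732828734
{'clock': 0.1, 'q': array([-1.39411181,  0.47771858,  0.02234559,  1.55629091, -0.01150757,
        1.10932065, -0.08307771]), 'joint_vel': array([-0.0021722 , -0.0014072 ,  0.00052276, -0.00381224,  0.00074032,
       -0.00053409,  0.00085703]), 'joint_efforts': array([ 4.76664252e-03, -5.97760606e+01,  1.61383163e+00, -2.81951791e+01,
        1.28253055e-02,  4.98559530e-03,  1.68846901e-05]), 'eef_pos': array([0.18949403, 0.64726454, 0.19414832]), 'tcp_rot': array([-4.45753975e-01, -3.10968805e+00,  2.52107407e-03]), 'ft_force': array([-0.18678927,  0.41629386, -0.24797269]), 'moment': array([ 0.02741231, -0.00240945,  0.0121206 ]), 'gripper_width': 0.085566309843278}
```

View pics/side0.png

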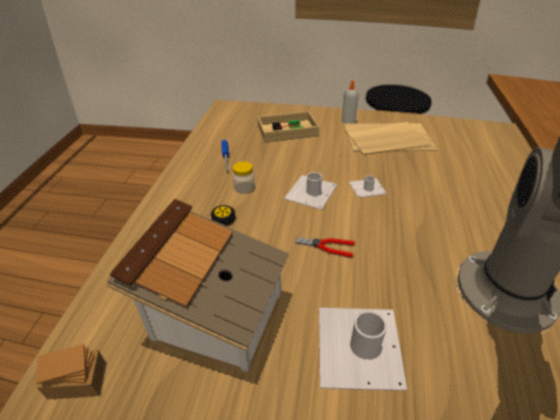

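View pics/top0.png

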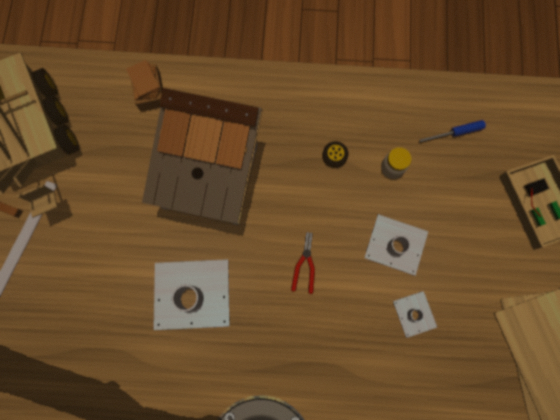

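Candidates, in top-view pixels: large flashing (190,297), middle one (398,245) and small one (414,314). By the description the middle one is meant. I'll check its size and take a close crop.

Run:
```python
from h import *
t=load('top0');s=load('side0')
im=t['image']; hsv=cv2.cvtColor(im,cv2.COLOR_RGB2HSV)
m=((hsv[...,1]<60)&(hsv[...,2]>110)).astype(np.uint8)
m=cv2.morphologyEx(m,cv2.MORPH_CLOSE,np.ones((3,3)))
for c in cv2.findContours(m,cv2.RETR_EXTERNAL,2)[0]:
    if cv2.contourArea(c)<400: continue
    r=cv2.minAreaRect(c); b=cv2.boxPoints(r); w=onz(t,b,0.0025); 
    print(r[0],cv2.contourArea(c),'sides',np.linalg.norm(w-np.roll(w,-1,0),axis=1).round(4)); print(w.round(4).tolist())
cs=cv2.resize(im[205:345,350:450],None,fx=5,fy=4,interpolation=cv2.INTER_CUBIC)
a=cv2.resize(im[205:345,350:450],None,fx=4,fy=4,interpolation=cv2.INTER_CUBIC)
b=cv2.resize(s['image'][160:220,270:400],None,fx=3,fy=3,interpolation=cv2.INTER_CUBIC)
o=np.zeros((560,800,3),np.uint8); o[:,:400]=a; o[:180,405:795]=b
h=cv2.resize(im[80:240,135:265],None,fx=2.3,fy=2.3,interpolation=cv2.INTER_CUBIC);o[185:185+h.shape[0],405:405+h.shape[1]]=h
cv2.imwrite('pics/crop.png',o[:,:,::-1])
z=t['range_z'];print((z>0).mean())
for n,uv in dict(hole=(197,173),sh=(205,140),ridge=(210,103),plate=(380,240),pl2=(410,262),rim=(391,236),jar=(400,158)).items(): print(n,pt(t,[uv]).round(4))
```

```text
(414.5816955566406, 313.8646240234375) 1162.0 sides [0.0786 0.0892 0.0772 0.0887]
[[0.3526, -0.2935, 0.0025], [0.3835, -0.3657, 0.0025], [0.3001, -0.3974, 0.0025], [0.2702, -0.3262, 0.0025]]
(190.51913452148438, 294.5350341796875) 4782.5 sides [0.184  0.159  0.1782 0.1589]
[[0.4081, 0.2971, 0.0025], [0.4264, 0.114, 0.0025], [0.2686, 0.0937, 0.0025], [0.2514, 0.2711, 0.0025]]
(15.17442512512207, 252.28915405273438) 679.5 sides [0.2016 0.0285 0.2011 0.0274]
[[0.3222, 0.6744, 0.0025], [0.5152, 0.6159, 0.0025], [0.5042, 0.5896, 0.0025], [0.3121, 0.6489, 0.0025]]
(396.16644287109375, 244.51914978027344) 2304.0 sides [0.1151 0.1334 0.1143 0.1307]
[[0.454, -0.2192, 0.0025], [0.5639, -0.2536, 0.0025], [0.5271, -0.3818, 0.0025], [0.4189, -0.3451, 0.0025]]
0.9959991496598639
hole [[0.6019 0.18   0.1432]]
sh [[0.6662 0.1619 0.1832]]
ridge [[0.7423 0.1546 0.2076]]
plate [[ 0.499  -0.2598  0.0028]]
pl2 [[ 0.4491 -0.3336  0.0053]]
rim [[ 0.5111 -0.2874  0.0008]]
jar [[ 0.6907 -0.2899  0.0741]]
```

View pics/crop.png

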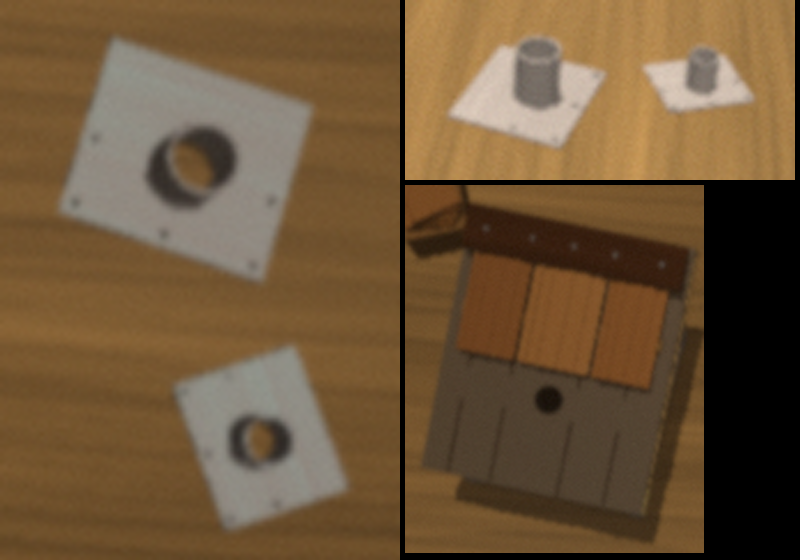

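The middle flashing measures 115 × 131 mm in the top view, which matches. Its nail holes are on the near edges, and the plain edge away from the robot is the one to tuck. Next I measure the collar axis and the roof frame.

Run:
```python
from h import *
t=load('top0');s=load('side0')
# roof plane per camera from depth: lower roof pixels polygons
polyT=np.array([[157,165],[240,175],[232,215],[150,198]]); 
polyS=np.array([[215,300],[235,262],[280,262],[258,325]])
for n,f,poly in(('top',t,polyT),('side',s,polyS)):
    m=np.zeros((420,560),np.uint8); cv2.fillPoly(m,[poly],1); v,u=np.nonzero(m&(f['range_z']>0)); P=pt(f,np.c_[u,v].astype(float))
    A=np.c_[P[:,:2],np.ones(len(P))]; k=np.ones(len(P),bool)
    for _ in range(5):
        c=np.linalg.lstsq(A[k],P[k,2],rcond=None)[0]; r=P[:,2]-A@c; k=abs(r)<2.5*np.std(r[k])
    g=np.hypot(*c[:2]); print(n,'slope',np.degrees(np.arctan(g)),'yaw',np.degrees(np.arctan2(c[1],c[0])),'c',c,'std',np.std(r[k]))
    # hole
    g8=cv2.cvtColor(f['image'],cv2.COLOR_RGB2GRAY); x,y=(197,173) if n=='top' else (226,275)
    w=12; sub=g8[y-w:y+w+1,x-w:x+w+1].astype(float); print('min',sub.min(),'med',np.median(sub))
    mm=(sub<(sub.min()+np.median(sub))/2).astype(np.uint8); num,lab,st,ce=cv2.connectedComponentsWithStats(mm); i=lab[w,w] or 1+np.argmax(st[1:,4]); uv=ce[i]+[x-w,y-w]
    o,d=ray(f,[uv]); l=(c[0]*o[0]+c[1]*o[1]+c[2]-o[2])/(d[0,2]-c[0]*d[0,0]-c[1]*d[0,1]); print('hole uv',uv,st[i],o+d[0]*l, 'at z=.15:',onz(f,[uv],.15))
big=cv2.resize(s['image'][190:370,100:300],None,fx=4,fy=3.3,interpolation=cv2.INTER_CUBIC)[:594]
cv2.imwrite('pics/hutside.png',big[:,:,::-1])
big=cv2.resize(t['image'][80:240,135:275],None,fx=5,fy=3.7,interpolation=cv2.INTER_CUBIC)
cv2.imwrite('pics/huttop.png',cv2.resize(t['image'][82:232,135:275],None,fx=4,fy=4,interpolation=cv2.INTER_CUBIC)[:,:,::-1])
```

```text
top slope 14.892877175156105 yaw -8.733353622046542 c [ 2.62862843e-01 -4.03802848e-02 -2.55202786e-04] std 0.001787179068625273
min 16.0 med 67.0
hole uv [197.04 172.96] [  7   7  11  11 100] [0.6000189  0.17841908 0.15026286] at z=.15: [[0.60009315 0.17847638 0.15      ]]
side slope 15.008350112560985 yaw -8.416891626723986 c [ 0.2652177  -0.03924384 -0.00152649] std 0.0010619328220616868
min 0.0 med 102.0
hole uv [224.93203883 275.31067961] [  5   8  13  10 103] [0.59959352 0.17852167 0.15049045] at z=.15: [[0.59976188 0.17811428 0.15      ]]
```

View pics/huttop.png

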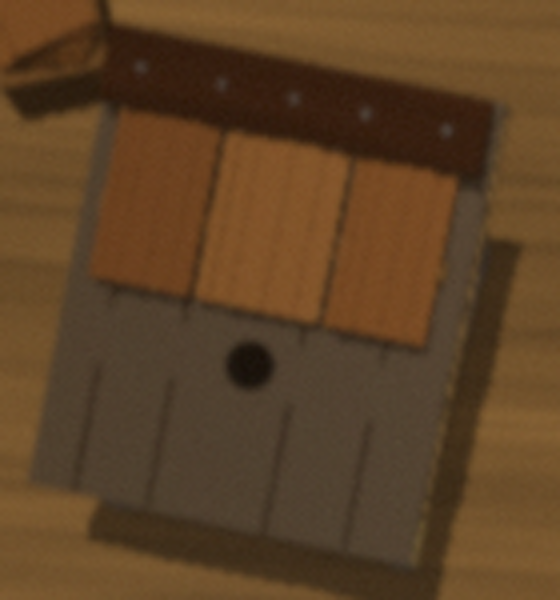

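View pics/hutside.png

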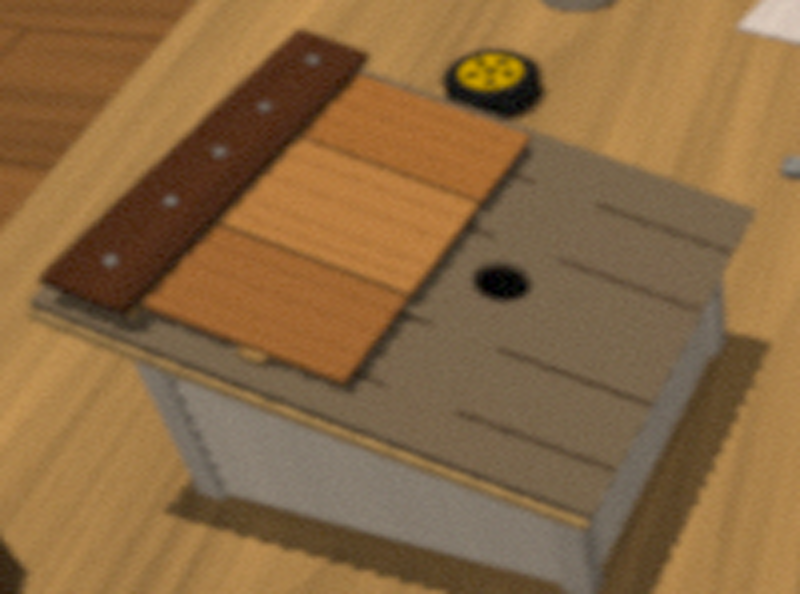

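Run:
```python
from h import *
t=load('top0');s=load('side0')
print('rim side',onz(s,[(314.3,175.7)],.0575),'rim top',onz(t,[(400.5,245.75)],.0575))
# depth points with z in 0.052..0.062 near vent
for n,f in(('t',t),('s',s)):
    v,u=np.nonzero(f['range_z']>0);P=pt(f,np.c_[u,v].astype(float))
    k=(np.hypot(P[:,0]-.484,P[:,1]+.298)<.045)
    q=P[k&(P[:,2]>.035)&(P[:,2]<.07)]; print(n,len(q),q.min(0),q.max(0),(q.min(0)+q.max(0))/2)
# yaw of hut
c=np.array([.264,-.0398,-.0009])
def onp(f,uv,off=0):
    o,d=ray(f,uv); l=(c[0]*o[0]+c[1]*o[1]+c[2]+off-o[2])/(d[:,2]-d[:,:2]@c[:2]); return o+d*l[:,None]
g=lambda L:[(x/4+135,y/4+82) for x,y in L]
def yaw(a,b,rot): d=b-a; return np.degrees(np.arctan2(d[1],d[0]))+rot
P=onp(t,g([(92,278),(425,348)]),.012);print('shingle edge',yaw(P[1],P[0],-90),np.linalg.norm(P[0]-P[1]))
P=onp(t,g([(32,485),(412,567)]));print('eave',yaw(P[1],P[0],-90),np.linalg.norm(P[0]-P[1]),P)
P=onp(t,g([(150,508),(172,380)]));print('seam',yaw(*P,0))
P=onp(t,g([(265,535),(290,405)]));print('seam',yaw(*P,0))
P=onp(t,g([(347,552),(369,423)]));print('seam',yaw(*P,0))
P=onp(t,g([(412,567),(482,190)]));print('side',yaw(*P,0))
P=onp(t,g([(192,298),(220,130)]),.012);print('shingle gap',yaw(*P,0))
P=onp(t,g([(320,325),(350,158)]),.012);print('shingle gap',yaw(*P,0))
g=lambda L:[(x/4+100,y/3.3+190) for x,y in L]
P=onp(s,g([(345,383),(527,140)]),.012);print('S shingle edge',yaw(P[1],P[0],+90),np.linalg.norm(P[0]-P[1]))
P=onp(s,g([(590,522),(750,212)]));print('S eave',yaw(P[1],P[0],90),np.linalg.norm(P[0]-P[1]))
P=onp(s,g([(655,405),(498,350)]));print('S seam',yaw(*P,0))
P=onp(s,g([(695,305),(560,262)]));print('S seam',yaw(*P,0))
P=onp(s,g([(405,290),(225,228)]),.012);print('S gap',yaw(*P,0))
```

```text
rim side [[ 0.48337998 -0.30146518  0.0575    ]] rim top [[ 0.47998223 -0.29706722  0.0575    ]]
t 151 [ 0.46139622 -0.31777989  0.0350593 ] [ 0.50411357 -0.27586427  0.06259353] [ 0.48275489 -0.29682208  0.04882641]
s 198 [ 0.46192471 -0.32148228  0.03502938] [ 0.50425909 -0.27463318  0.06035197] [ 0.4830919  -0.29805773  0.04769067]
shingle edge -8.587211069946349 0.18791253331497987
eave -8.627057152795501 0.21830046557663937 [[0.52865189 0.29642878 0.12686623]
 [0.49590633 0.08059825 0.12681146]]
seam -7.018779444262557
seam -8.02630512061922
seam -6.651032833684412
side -7.431953871368687
shingle gap -6.73071162833094
shingle gap -7.2896554392403665
S shingle edge 171.65461312671246 0.18679499930450183
S eave 172.07342760787785 0.2194534033792059
S seam -7.601330288833628
S seam -5.50573266764498
S gap -6.558904686327576
```

```bash
cat >> h.py <<'E'
def Rz(d): return Ro.from_euler('z',d,degrees=True)
def rel(targets, base=None):
    """targets: list of (pos, Rot) -> tool-frame shift mm and rotvec deg from base (pos,Rot) or measured"""
    if base is None:
        s=ctrl.sense(); base=(s['eef_pos'],Ro.from_rotvec(s['tcp_rot']))
    for p,R in targets:
        d=base[1].inv().apply(np.array(p)-base[0])*1000; r=np.degrees((base[1].inv()*R).as_rotvec()); print(d.round(1).tolist(),r.round(2).tolist())
E
python3 - <<'E'
from h import *
s=ctrl.sense(); R=Ro.from_rotvec(s['tcp_rot']); print(R.as_matrix().round(3))
for yv in (1,-1):
    y=yv*Rz(-16.8).apply([0,1,0]); z=np.array([0,0,-1.]); T=Ro.from_matrix(np.c_[np.cross(y,z),y,z])
    base=([.19,.648,.195],R)
    rel([(p,T) for p in [(.3,.56,.33),(.44,.44,.33),(.58,.22,.33),(.6,0,.33),(.55,-.16,.25),(.483,-.298,.15)]],base)
E
```

```text
[[-0.96   0.281 -0.   ]
 [ 0.281  0.96  -0.002]
 [-0.    -0.002 -1.   ]]
[-130.3, -53.8, -134.9] [-0.09, 0.01, 0.49]
[-298.4, -129.6, -134.8] [-0.09, 0.01, 0.49]
[-494.5, -301.4, -134.5] [-0.09, 0.01, 0.49]
[-575.5, -506.9, -134.1] [-0.09, 0.01, 0.49]
[-572.5, -674.4, -53.9] [-0.09, 0.01, 0.49]
[-546.9, -825.5, 46.4] [-0.09, 0.01, 0.49]
[-130.3, -53.8, -134.9] [-0.01, -0.14, -179.51]
[-298.4, -129.6, -134.8] [-0.01, -0.14, -179.51]
[-494.5, -301.4, -134.5] [-0.01, -0.14, -179.51]
[-575.5, -506.9, -134.1] [-0.01, -0.14, -179.51]
[-572.5, -674.4, -53.9] [-0.01, -0.14, -179.51]
[-546.9, -825.5, 46.4] [-0.01, -0.14, -179.51]
```

Call:
step_arm --plan '[[[0, 0, -60], [0, 0, 0], 0], [[-40, -20, -120], [0, 0, 0], 0], [[-90, -40, -135], [0, 0, 0.5], 0], [[-140, -58, -135], [0, 0, 0.5], 0], [[-195, -82, -135], [0, 0, 0.5], 0], [[-250, -107, -135], [0, 0, 0.5], 0], [[-300, -130, -135], [0, 0, 0.5], 0], [[-347, -171, -135], [0, 0, 0.5], 0], [[-394, -212, -135], [0, 0, 0.5], 0], [[-441, -253, -135], [0, 0, 0.5], 0], [[-488, -294, -135], [0, 0, 0.5], 0], [[-510, -350, -135], [0, 0, 0.5], 0], [[-532, -406, -135], [0, 0, 0.5], 0], [[-554, -462, -135], [0, 0, 0.5], 0], [[-575, -507, -130], [0, 0, 0.5], 0], [[-574, -560, -110], [0, 0, 0.5], 0], [[-573, -615, -80], [0, 0, 0.5], 0], [[-570, -670, -54], [0, 0, 0.5], 0], [[-560, -725, -20], [0, 0, 0.5], 0], [[-550, -775, 20], [0, 0, 0.5], 0]]'

```text
clock: 2.6
eef_pos: [0.5008, -0.2486, 0.1775]
tcp_rot: [0.46, 3.107, -0.0]
ft_force: [0.5, 0.4, 0.1]
gripper_width: 0.0855
```

Run:
```python
from h import *
y=Rz(-16.8).apply([0,1,0]); z=np.array([0,0,-1.]); T=Ro.from_matrix(np.c_[np.cross(y,z),y,z])
rel([(p,T) for p in [(.483,-.298,.13),(.483,-.298,.02)]])
print(ctrl.sense()['q'].round(3))
grab('side','side1'); grab('top','top1')
```

```text
[2.8, -52.5, 47.5] [-0.0, 0.06, -0.04]
[2.9, -52.5, 157.5] [-0.0, 0.06, -0.04]
[-0.034  0.325  0.477  1.881 -0.178  0.976  1.798]
```

View pics/side1.png

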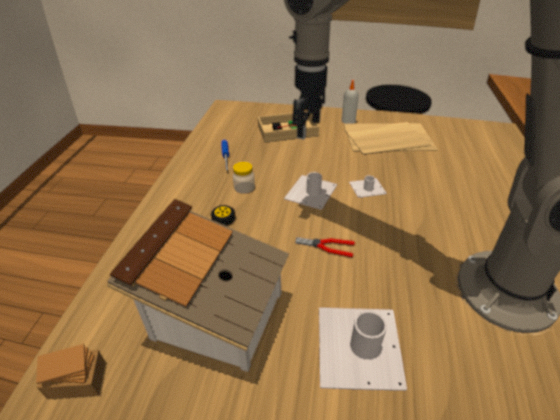

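The gripper, at (310,110), hangs just behind and above the middle flashing (313,187), and nothing else has moved. Next I descend and grip.

Call:
step_arm --plan '[[[3, -53, 10], [0, 0, 0], 0], [[3, -53, 45], [0, 0, 0], 0], [[3, -53, 80], [0, 0, 0], 0], [[3, -53, 115], [0, 0, 0], 0], [[3, -53, 145], [0, 0, 0], 0], [[3, -53, 157.5], [0, 0, 0], 0], [[3, -53, 157.5], [0, 0, 0], 0]]'

```text
clock: 3.58
eef_pos: [0.4833, -0.2963, 0.0204]
tcp_rot: [-0.459, -3.107, -0.001]
ft_force: [-0.2, 0.2, 0.6]
gripper_width: 0.0858
```

Run:
```python
from h import *
f=grab('side','side2'); g=grab('top','top2')
o=np.zeros((400,800,3),np.uint8)
o[:,:400]=cv2.resize(f['image'][130:230,260:360],(400,400),interpolation=2); o[:,400:]=cv2.resize(g['image'][195:295,350:450],(400,400),interpolation=2)
cv2.imwrite('pics/c2.png',o[:,:,::-1])
```

```text
(no output)
```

View pics/c2.png

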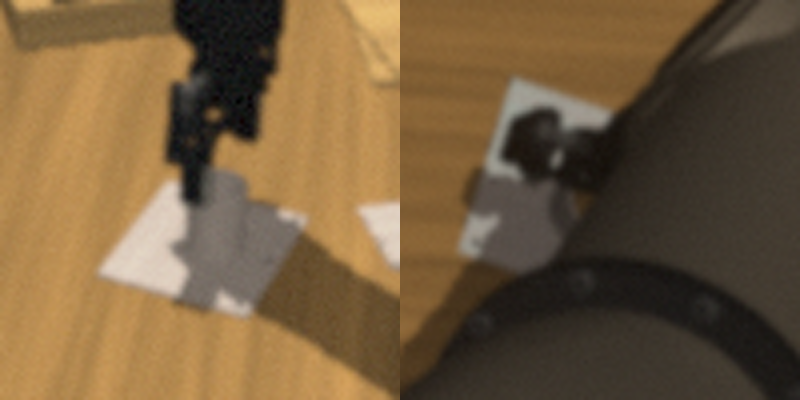

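Run:
```python
from h import *
f=load('side2'); s=ctrl.sense(); R=Ro.from_rotvec(s['tcp_rot'])
for yy in(-45,45):
  for zz in (-13,-40,-73): print(yy,zz,(proj(f,s['eef_pos']+R.apply([0,yy/1e3,zz/1e3]))-[260,130])*4, s['eef_pos']+R.apply([0,yy/1e3,zz/1e3]))
X=[.483,-.298,.0575];print((proj(f,X)-[260,130])*4)
g=load('top2');print((proj(g,X)-[350,195])*4)
```

```text
-45 -13 [[237.59775061 180.64518979]] [ 0.4712418  -0.3401231   0.03471493]
-45 -40 [[239.5611637  150.03937985]] [ 0.47120285 -0.34010672  0.0617149 ]
-45 -73 [[242.0226254  111.42778454]] [ 0.47115526 -0.34008669  0.09471486]
45 -13 [[188.91711159 245.78435064]] [ 0.49728125 -0.25397238  0.03470021]
45 -40 [[190.26490753 214.36239879]] [ 0.4972423  -0.25395599  0.06170018]
45 -73 [[191.95861429 174.6211946 ]] [ 0.4971947  -0.25393597  0.09470014]
[[217.22326027 185.56337715]]
[[203.63075627 198.00004058]]
```

Run:
```python
from h import *
f=grab('side','side3'); print(ctrl.sense()['eef_pos'])
o=cv2.resize(f['image'][110:230,250:370],(600,600),interpolation=2)
cv2.imwrite('pics/c3.png',o[:,:,::-1])
b=load('side2');print(np.abs(f['image'].astype(int)-b['image']).max(2)[100:220,270:340].mean())
# finger depth
u0=(190/4+260,190/4+130)
for y in range(160,184,2): print(y,[pt(f,[(x,y)])[0].round(3).tolist() for x in(306,308)])
```

```text
[ 0.48439793 -0.29715651  0.02190767]
4.9471428571428575
160 [[0.501, -0.23, 0.153], [0.496, -0.231, 0.152]]
162 [[0.501, -0.231, 0.146], [0.496, -0.227, 0.149]]
164 [[0.503, -0.253, 0.125], [0.495, -0.225, 0.144]]
166 [[0.502, -0.244, 0.125], [0.495, -0.226, 0.137]]
168 [[0.501, -0.228, 0.129], [0.495, -0.224, 0.132]]
170 [[0.5, -0.223, 0.126], [0.495, -0.225, 0.126]]
172 [[0.502, -0.245, 0.106], [0.496, -0.242, 0.108]]
174 [[0.502, -0.249, 0.096], [0.496, -0.243, 0.101]]
176 [[0.502, -0.247, 0.091], [0.496, -0.245, 0.093]]
178 [[0.502, -0.25, 0.083], [0.496, -0.244, 0.087]]
180 [[0.502, -0.253, 0.074], [0.496, -0.246, 0.08]]
182 [[0.51, -0.34, 0.006], [0.499, -0.288, 0.043]]
```

View pics/c3.png

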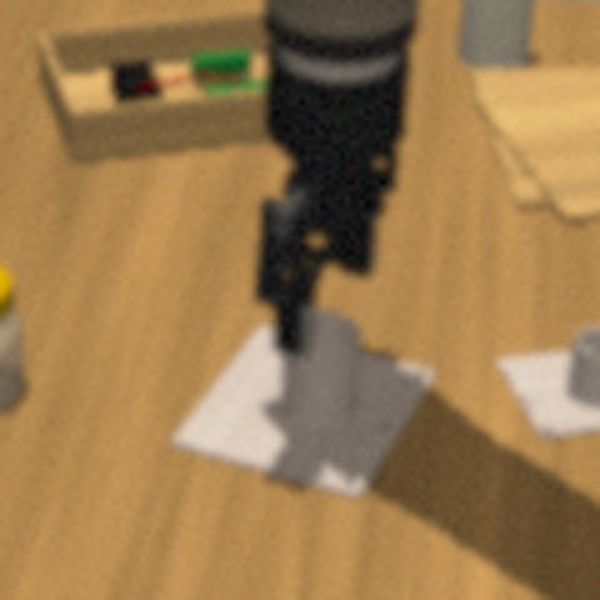

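Run:
```python
from h import *
f=load('side3')
for y in range(178,200,2): print(y,[pt(f,[(x,y)])[0].round(3).tolist() for x in(305,307,309,311,313)])
o=cv2.resize(f['image'][165:205,295:335],(600,600),interpolation=cv2.INTER_NEAREST)
o=np.clip(o*1.8,0,255).astype(np.uint8)
g=load('top2'); q=cv2.resize(g['image'][200:260,365:425],(600,600),interpolation=cv2.INTER_NEAREST); q=np.clip(q*2.,0,255).astype(np.uint8)
cv2.imwrite('pics/c4.png',cv2.resize(np.hstack([o,q]),(800,400))[:,:,::-1])
```

```text
178 [[0.504, -0.245, 0.086], [0.499, -0.249, 0.084], [0.493, -0.243, 0.088], [0.488, -0.246, 0.087], [0.488, -0.316, 0.039]]
180 [[0.505, -0.253, 0.073], [0.499, -0.247, 0.078], [0.493, -0.244, 0.081], [0.488, -0.247, 0.08], [0.485, -0.281, 0.056]]
182 [[0.514, -0.344, 0.002], [0.502, -0.29, 0.041], [0.496, -0.283, 0.047], [0.49, -0.277, 0.052], [0.484, -0.277, 0.052]]
184 [[0.512, -0.33, 0.005], [0.502, -0.287, 0.037], [0.496, -0.282, 0.041], [0.49, -0.28, 0.043], [0.484, -0.276, 0.046]]
186 [[0.511, -0.323, 0.002], [0.502, -0.29, 0.027], [0.496, -0.283, 0.033], [0.489, -0.275, 0.039], [0.484, -0.281, 0.036]]
188 [[0.51, -0.312, 0.004], [0.501, -0.285, 0.024], [0.495, -0.28, 0.028], [0.489, -0.277, 0.031], [0.484, -0.279, 0.03]]
190 [[0.508, -0.301, 0.005], [0.501, -0.288, 0.014], [0.495, -0.281, 0.021], [0.489, -0.278, 0.023], [0.483, -0.278, 0.024]]
192 [[0.507, -0.293, 0.003], [0.501, -0.288, 0.007], [0.495, -0.281, 0.013], [0.489, -0.278, 0.016], [0.483, -0.279, 0.016]]
194 [[0.506, -0.282, 0.003], [0.501, -0.286, 0.001], [0.494, -0.281, 0.006], [0.488, -0.279, 0.008], [0.483, -0.28, 0.008]]
196 [[0.505, -0.276, 0.001], [0.5, -0.276, 0.002], [0.494, -0.276, 0.003], [0.488, -0.275, 0.004], [0.482, -0.276, 0.004]]
198 [[0.504, -0.264, 0.003], [0.498, -0.264, 0.004], [0.492, -0.263, 0.005], [0.487, -0.267, 0.003], [0.481, -0.271, 0.001]]
```

View pics/c4.png

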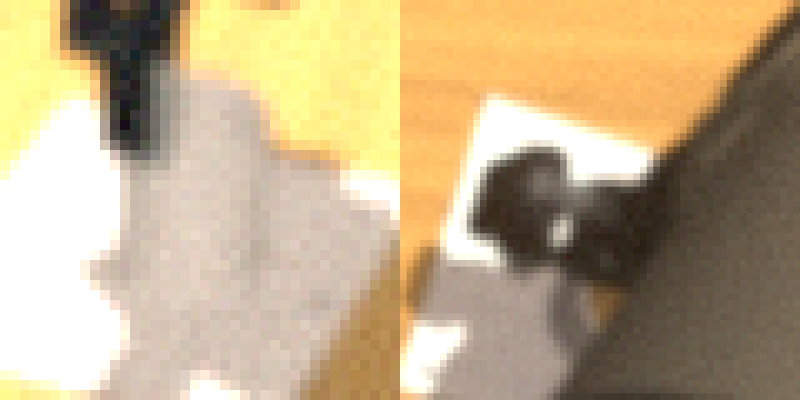

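Run:
```python
from h import *
print(ctrl.grasp_offset, [a for a in dir(ctrl) if not a.startswith('_')])
for tag,tcp in (('side1',(.5008,-.2486,.1775)),('side3',(.484,-.297,.021)),('top2',(.484,-.297,.021)),('top1',(.5008,-.2486,.1775))):
    f=load(tag); v,u=np.nonzero(f['range_z']>0);P=pt(f,np.c_[u,v].astype(float)); L=f['image'][v,u].max(1)
    k=(np.hypot(P[:,0]-tcp[0],P[:,1]-tcp[1])<.08)&(P[:,2]>max(.03,tcp[2]-.05))&(P[:,2]<tcp[2]+.3)&(L<60)
    q=P[k]
    print(tag,k.sum()); 
    for a in np.arange(-.02,.2,.01):
        w=q[(q[:,2]-tcp[2]>a)&(q[:,2]-tcp[2]<=a+.01)]
        if len(w)>3: print(round(a,2),len(w),(w.min(0)-tcp)[:2].round(3),(w.max(0)-tcp)[:2].round(3))
```

```text
0.0187 ['IKError', 'finish_job', 'grab_frame', 'grasp_offset', 'sense']
side1 1686
0.05 21 [-0.02  -0.047] [0.016 0.052]
0.06 43 [-0.02  -0.049] [0.021 0.055]
0.07 42 [-0.02  -0.047] [0.021 0.057]
0.08 40 [-0.02  -0.048] [0.023 0.056]
0.09 22 [-0.026 -0.046] [0.022 0.07 ]
0.1 101 [-0.029 -0.06 ] [0.031 0.074]
0.11 85 [-0.029 -0.058] [0.029 0.072]
0.12 105 [-0.029 -0.058] [0.029 0.071]
0.13 118 [-0.028 -0.056] [0.027 0.069]
0.14 121 [-0.024 -0.025] [0.028 0.071]
0.15 82 [-0.013 -0.004] [0.026 0.07 ]
0.16 61 [-0.034  0.014] [0.019 0.04 ]
0.17 132 [-0.036  0.01 ] [0.033 0.038]
0.18 136 [-0.036  0.012] [0.033 0.039]
0.19 125 [-0.035  0.014] [0.03  0.038]
side3 1069
0.05 8 [-0.018 -0.045] [-0.006 -0.04 ]
0.06 26 [-0.021 -0.049] [0.018 0.059]
0.07 27 [-0.021 -0.045] [0.018 0.056]
0.08 21 [-0.02  -0.047] [0.018 0.055]
0.09 14 [-0.022 -0.047] [0.019 0.072]
0.1 56 [-0.028 -0.063] [0.027 0.074]
0.11 49 [-0.028 -0.056] [0.028 0.073]
0.12 61 [-0.027 -0.056] [0.028 0.072]
0.13 69 [-0.025 -0.009] [0.026 0.072]
0.14 84 [-0.025 -0.009] [0.026 0.07 ]
0.15 59 [-0.01  0.01] [0.027 0.067]
0.16 36 [-0.03
[... 549 characters left out ...]
026 0.068]
0.16 10 [-0.013  0.035] [0.012 0.038]
0.17 16 [-0.015  0.035] [0.014 0.038]
0.18 20 [-0.014  0.033] [0.017 0.039]
0.19 18 [-0.012  0.032] [0.019 0.038]
top1 641
0.06 4 [-0.002  0.044] [0.004 0.05 ]
0.07 5 [-0.005  0.042] [0.002 0.05 ]
0.08 7 [-0.006  0.036] [0.004 0.052]
0.09 42 [-0.006  0.038] [0.021 0.066]
0.1 49 [-0.01   0.026] [0.023 0.068]
0.11 55 [-0.015  0.028] [0.022 0.067]
0.12 44 [-0.017  0.022] [0.022 0.067]
0.13 43 [-0.018  0.022] [0.022 0.066]
0.14 151 [-0.009  0.028] [0.021 0.063]
0.15 15 [-0.006  0.028] [0.018 0.056]
0.16 21 [-0.024  0.028] [0.008 0.033]
0.17 38 [-0.029  0.026] [0.012 0.033]
0.18 29 [-0.028  0.027] [0.013 0.033]
0.19 43 [-0.026  0.027] [0.011 0.033]
```

The images from both cameras put the open fingertips about 50 mm above the reported TCP, so the fingers don't reach the collar yet. A gentle close here will test that.

Call:
step_arm --plan '[[[0, 0, 0], [0, 0, 0], 0.45], [[0, 0, 0], [0, 0, 0], 0.6], [[0, 0, 0], [0, 0, 0], 0.6], [[0, 0, 0], [0, 0, 0], 0.6], [[0, 0, 0], [0, 0, 0], 0.6]]' --newtons 20

```text
clock: 4.35
eef_pos: [0.4834, -0.2967, 0.0207]
tcp_rot: [-0.459, -3.108, -0.0]
ft_force: [0.6, 0.0, 0.1]
gripper_width: 0.0338
```

Run:
```python
from h import *
f=grab('side','side4'); print(ctrl.sense()['eef_pos'],ctrl.sense()['gripper_width'])
o=cv2.resize(f['image'][110:230,250:370],(600,600),interpolation=2)
cv2.imwrite('pics/c5.png',o[:,:,::-1])
```

```text
[ 0.48339712 -0.29669469  0.02064791] 0.0340259028400641
```

View pics/c5.png

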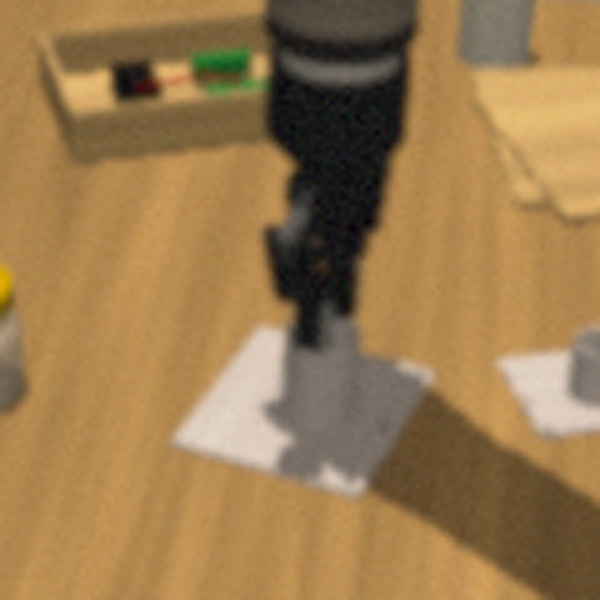

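The fingers closed to 34 mm, less than the 44 mm collar, so they are above the rim. The true fingertips are about 40 mm behind the reported TCP. I'll open, go 40 mm lower and grip.

Call:
step_arm --plan '[[[0, 0, 0], [0, 0, 0], 0], [[0, 0, 0], [0, 0, 0], 0], [[0, 0, 0], [0, 0, 0], 0], [[0, 0, 0], [0, 0, 0], 0], [[0, 0, 15], [0, 0, 0], 0], [[0, 0, 30], [0, 0, 0], 0], [[0, 0, 38], [0, 0, 0], 0], [[0, 0, 38], [0, 0, 0], 0]]' --newtons 20

```text
clock: 5.4
eef_pos: [0.4826, -0.2964, -0.0184]
tcp_rot: [-0.459, -3.106, -0.001]
ft_force: [-0.1, -1.1, 0.4]
gripper_width: 0.0857
```

Run:
```python
from h import *
f=grab('side','side5'); s=ctrl.sense();print(s['eef_pos'],s['gripper_width'],s['ft_force'])
o=cv2.resize(f['image'][110:230,250:370],(600,600),interpolation=2)
cv2.imwrite('pics/c6.png',o[:,:,::-1])
```

```text
[ 0.48305961 -0.29670013 -0.01780924] 0.08526747891038756 [0.20363221 0.10775487 0.02052082]
```

View pics/c6.png

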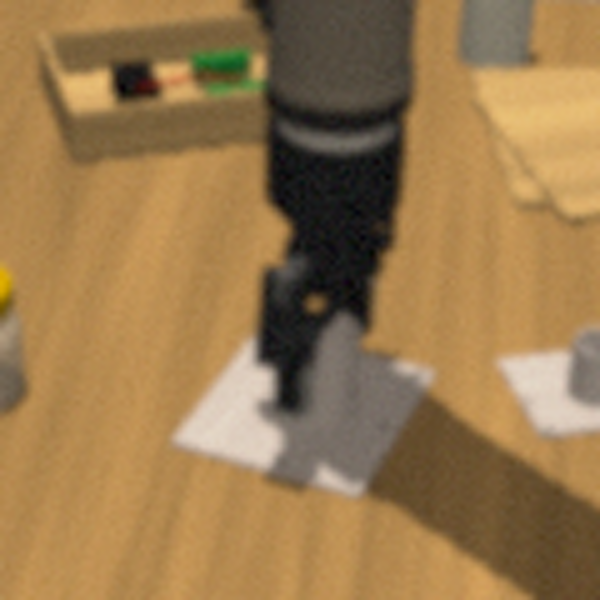

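The near fingertip at (290,408) in the crop is now low beside the collar, as intended. Closing.

Call:
step_arm --plan '[[[0, 0, 0], [0, 0, 0], 0.25], [[0, 0, 0], [0, 0, 0], 0.4], [[0, 0, 0], [0, 0, 0], 0.6], [[0, 0, 0], [0, 0, 0], 0.8], [[0, 0, 0], [0, 0, 0], 1], [[0, 0, 0], [0, 0, 0], 1], [[0, 0, 0], [0, 0, 0], 1]]' --newtons 50

```text
clock: 6.32
eef_pos: [0.4838, -0.2969, -0.0166]
tcp_rot: [0.459, 3.107, -0.0]
ft_force: [-0.6, -0.2, 6.2]
gripper_width: 0.0434
```

Call:
step_arm --plan '[[[0, 0, -15], [0, 0, 0], 1], [[0, 0, -40], [0, 0, 0], 1], [[0, 0, -80], [0, 0, 0], 1], [[0, 0, -130], [0, 0, 0], 1], [[0, 0, -180], [0, 0, 0], 1], [[0, 0, -180], [0, 0, 0], 1], [[0, 0, -180], [0, 0, 0], 1]]'

```text
clock: 7.2
eef_pos: [0.483, -0.2962, 0.1626]
tcp_rot: [-0.459, -3.108, -0.001]
ft_force: [0.1, -0.9, -0.7]
gripper_width: 0.0433
```

Run:
```python
from h import *
f=grab('side','side6'); g=grab('top','top6');s=ctrl.sense();print(s['eef_pos'],s['gripper_width'],s['ft_force'])
o=np.hstack([cv2.resize(f['image'][50:200,240:390],(400,400),interpolation=2),cv2.resize(g['image'][170:320,340:490],(400,400),interpolation=2)])
cv2.imwrite('pics/c7.png',o[:,:,::-1])
```

```text
[ 0.48236812 -0.29597949  0.16138977] 0.04343944382026214 [ 0.09117299  0.260269   -1.77277032]
```

View pics/c7.png

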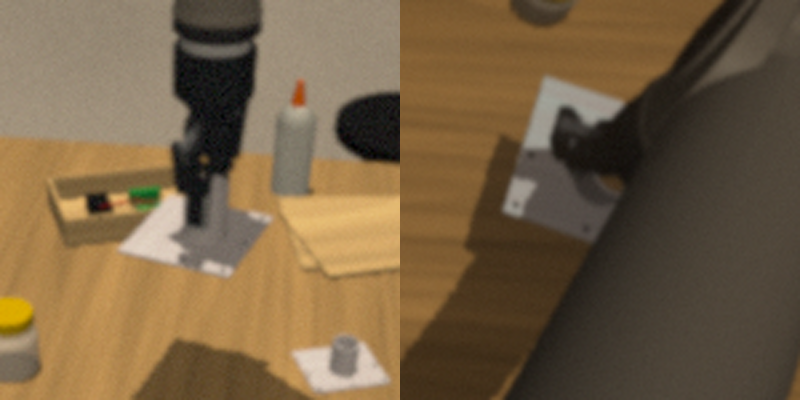

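Held, with the width at 43.4 mm. The side view shows the plate hanging from the jaws. Next I measure the plate's pose in the hand.

```bash
cat >> h.py <<'E'
def plate(f,uvbox,zr,white=105,sat=70):
    """plate pixels: bright low-sat in box, height range; returns plane & contour"""
    hsv=cv2.cvtColor(f['image'],cv2.COLOR_RGB2HSV); x0,y0,x1,y1=uvbox
    m=np.zeros((420,560),bool); m[y0:y1,x0:x1]=True
    m&=(hsv[...,1]<sat)&(hsv[...,2]>white)&(f['range_z']>0)
    v,u=np.nonzero(m); P=pt(f,np.c_[u,v].astype(float)); k=(P[:,2]>zr[0])&(P[:,2]<zr[1])
    return u[k],v[k],P[k]
def fitplane(P):
    A=np.c_[P[:,:2],np.ones(len(P))]; k=np.ones(len(P),bool)
    for _ in range(8):
        c=np.linalg.lstsq(A[k],P[k,2],rcond=None)[0]; r=P[:,2]-A@c; k=abs(r)<2.5*np.std(r[k])+1e-4
    n=np.array([-c[0],-c[1],1]); return c,n/np.linalg.norm(n),np.std(r[k]),k
E
python3 - <<'E'
from h import *
f=load('side6')
u,v,P=plate(f,(280,115,350,160),(.14,.22),white=90); print(len(P)); c,n,sd,k=fitplane(P); print('n',n,sd)
s=ctrl.sense();R=Ro.from_rotvec(s['tcp_rot']);print('n in tool',R.inv().apply(n))
print('zplane at tcp xy',c[0]*s['eef_pos'][0]+c[1]*s['eef_pos'][1]+c[2])
m=np.zeros((420,560),np.uint8); m[v[k],u[k]]=255; 
o=f['image'][100:170,270:360].copy(); 
o=cv2.resize(o,None,fx=8,fy=8,interpolation=2); mm=cv2.resize(m[100:170,270:360],None,fx=8,fy=8,interpolation=0)
cs=cv2.findContours(mm,0,2)[0]; o=np.ascontiguousarray(o); cv2.drawContours(o,cs,-1,(255,0,0),1); cv2.imwrite('pics/c8.png',o[:,:,::-1])
E
```

```text
925
n [0.00166527 0.00430784 0.99998933] 0.0009012439746578918
n in tool [ 0.00236584  0.00494572 -0.99998497]
zplane at tcp xy 0.18275740404336477
```

View pics/c8.png

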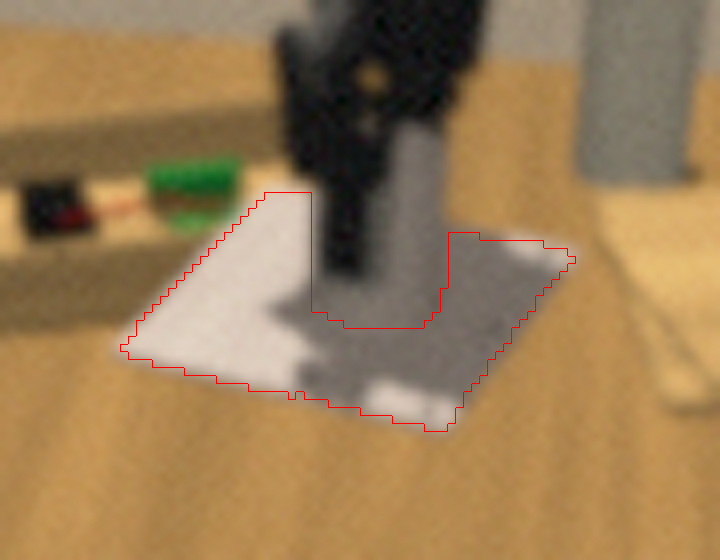

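Run:
```python
from h import *
f=load('side6'); s=ctrl.sense(); R=Ro.from_rotvec(s['tcp_rot']); print(s['eef_pos'])
w=onz(f,[(x/8+270-.5+.06,y/8+100-.5+.06) for x,y in[(118,350),(450,435),(577,262),(265,190)]],.1825)
print(w.round(4)); L=np.linalg.norm(w-np.roll(w,-1,0),axis=1);print('sides',L)
# w0: top-left(y+), w1: bottom y+, w2: bottom y-, w3: top y-
x=[(w[0]-w[1]),(w[3]-w[2])]; y=[(w[0]-w[3]),(w[1]-w[2])]
print([np.degrees(np.arctan2(a[1],a[0])) for a in x],[np.degrees(np.arctan2(-a[0],a[1])) for a in y])
ty=R.as_matrix()[:,1];print('tool y yaw',np.degrees(np.arctan2(-ty[0],ty[1])))
c=w.mean(0); yaw=np.radians(-16.8); print('axis est',c-.0075*np.array([np.cos(yaw),np.sin(yaw),0]))
```

```text
[ 0.48236812 -0.29597949  0.16138977]
[[ 0.5618 -0.2538  0.1825]
 [ 0.4514 -0.2183  0.1825]
 [ 0.4178 -0.3384  0.1825]
 [ 0.5292 -0.3737  0.1825]]
sides [0.11601809 0.12469368 0.11682436 0.12426781]
[np.float64(-17.83616957551659), np.float64(-17.610425791614965)] [np.float64(-15.225929468358524), np.float64(-15.605235679758133)]
tool y yaw -16.80919358193379
axis est [ 0.48288946 -0.29385861  0.1825    ]
```

```bash
cat >> h.py <<'E'
HOLE=np.array([.5999,.1783,.1503]); YAW=-8.1; SL=15.; OFF=.018
def Sframe(yaw=None,sl=None): return Rz(YAW if yaw is None else yaw)*Ro.from_euler('y',-(SL if sl is None else sl),degrees=True)
FL=Ro.from_matrix(np.diag([-1.,1,-1]))
def tcp_for(p_mm,dyaw=0,pitch=0):
    """vent origin at seat coords p (mm), extra yaw about seat z, pitch about seat y (+ = top edge down)"""
    S=Sframe(); V=S*Ro.from_euler('zy',[dyaw,pitch],degrees=True); R=V*FL
    return HOLE+S.apply(np.array(p_mm)/1e3)+R.apply([0,0,OFF]), R
def where(s=None):
    s=s or ctrl.sense(); R=Ro.from_rotvec(s['tcp_rot']); S=Sframe(); o=s['eef_pos']-R.apply([0,0,OFF])
    V=R*FL.inv(); S_V=S.inv()*V
    print('seat mm',(S.inv().apply(o-HOLE)*1e3).round(2),'rot',np.degrees(S_V.as_rotvec()).round(2),'F seat',S.inv().apply(s['ft_force']).round(2),'w',s['gripper_width'])
E
python3 - <<'E'
from h import *
s=ctrl.sense();R0=Ro.from_rotvec(s['tcp_rot']); 
rel([((.50,-.25,.30),R0),((.52,-.05,.33),R0),tcp_for([-60,0,140]),tcp_for([-60,0,40])])
print(tcp_for([-60,0,140])[0],tcp_for([-60,0,40])[0],tcp_for([0,0,0])[0])
E
```

```text
[-3.2, 49.2, -138.6] [0.0, 0.0, 0.0]
[35.6, 246.4, -168.4] [0.0, 0.0, 0.0]
[113.4, 474.5, -90.8] [-1.11, -15.12, -8.66]
[87.5, 478.4, 5.8] [-1.11, -15.12, -8.66]
[0.51126172 0.19091509 0.25261381] [0.53688542 0.1872683  0.15602123] [0.60451227 0.17764358 0.13291334]
```

Call:
step_arm --plan '[[[0, 5, -40], [0, 0, 0], 1], [[0, 20, -85], [0, 0, 0], 1], [[0, 50, -125], [0, 0, 0], 1], [[5, 95, -150], [0, -1, 0], 1], [[15, 145, -160], [0, -3, -1], 1], [[25, 195, -165], [0, -5, -2], 1], [[36, 246, -165], [0, -7, -4], 1], [[55, 296, -155], [0, -9, -5], 1], [[72, 345, -140], [0, -11, -6], 1], [[88, 395, -120], [-0.5, -13, -7.5], 1], [[103, 440, -103], [-1, -15, -8.5], 1], [[113, 474, -91], [-1.1, -15.1, -8.7], 1], [[113, 474, -91], [-1.1, -15.1, -8.7], 1], [[113, 474, -91], [-1.1, -15.1, -8.7], 1]]'

```text
clock: 9.05
eef_pos: [0.512, 0.1886, 0.2526]
tcp_rot: [0.203, 2.873, -0.031]
ft_force: [-0.2, -0.9, -1.1]
gripper_width: 0.0432
```

Run:
```python
from h import *
f=grab('side','side7'); where(); s=ctrl.sense(); print(s['clock'],s['q'].round(2))
rel([tcp_for([-60,0,40]),tcp_for([-60,0,15]),tcp_for([-60,0,8])])
```

```text
seat mm [-58.46  -2.41 140.08] rot [-0.14 -0.07 -0.04] F seat [-0.1   0.15 -0.46] w 0.04344404530636563
9.1 [-0.66  0.08  0.08  1.98  0.22  0.89  0.73]
[1.7, 2.7, 100.1] [-0.14, 0.07, -0.04]
[1.7, 2.8, 125.1] [-0.14, 0.07, -0.04]
[1.7, 2.8, 132.1] [-0.14, 0.07, -0.04]
```

View pics/side7.png

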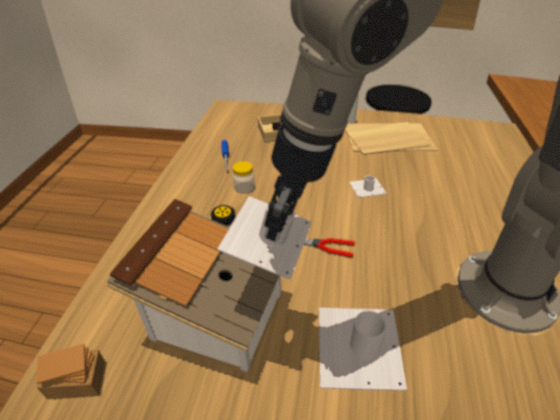

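The flashing is held over the eave with its plate parallel to the roof. Hole at (226,275). I descend to about 15 mm above the roof, just short of the shingles.

Call:
step_arm --plan '[[[2, 3, 40], [-0.1, 0, 0], 1], [[2, 3, 80], [-0.1, 0, 0], 1], [[2, 3, 110], [-0.1, 0, 0], 1], [[2, 3, 125], [-0.1, 0, 0], 1], [[2, 3, 125], [-0.1, 0, 0], 1], [[2, 3, 125], [-0.1, 0, 0], 1]]'

```text
clock: 9.85
eef_pos: [0.5439, 0.1885, 0.1338]
tcp_rot: [0.203, 2.869, -0.024]
ft_force: [0.8, -0.6, -1.6]
gripper_width: 0.0431
```

Run:
```python
from h import *
f=grab('side','side8'); g=grab('top','top8'); where()
o=np.hstack([cv2.resize(f['image'][190:340,120:320],(800,600),interpolation=2)])
cv2.imwrite('pics/c9.png',o[:,:,::-1]); 
cv2.imwrite('pics/c9t.png',cv2.resize(g['image'][82:262,115:295],(600,600),interpolation=2)[:,:,::-1])
```

```text
seat mm [-59.37   2.37  16.89] rot [ 0.14 -0.22  0.02] F seat [-0.79  0.58 -0.96] w 0.04343695034276502
```

View pics/c9.png

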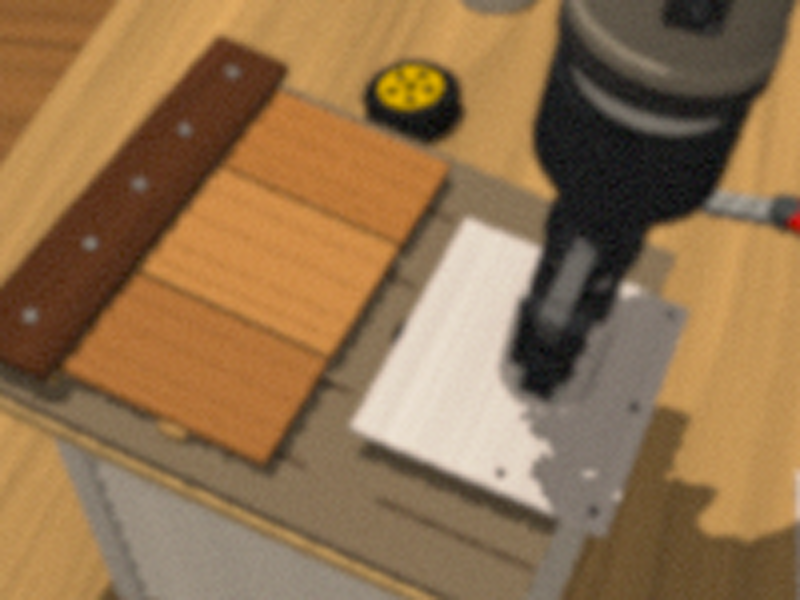

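View pics/c9t.png

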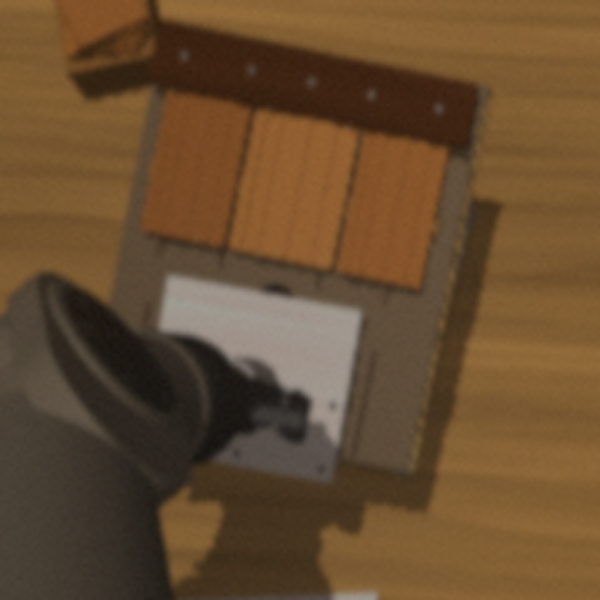

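Run:
```python
from h import *
f=load('side8');g=load('top8');S=Sframe()
u,v,P=plate(f,(200,240,300,325),(.13,.2),white=90); 
Q=S.inv().apply(P-HOLE)*1e3; k=abs(Q[:,2]-18)<10; Q=Q[k]; c,n,sd,kk=fitplane(Q); print('side plate plane in seat',n,sd,'z',Q[kk][:,2].mean(),'(top face, mm); std',len(Q))
def onS(f,uv,z):
    o,d=ray(f,uv); o=S.inv().apply(o-HOLE)*1e3; d=S.inv().apply(d); return o+d*((z-o[2])/d[:,2])[:,None]
a=lambda L:[((x+.5)/4+120-.5,(y+.5)/4+190-.5) for x,y in L]
b=lambda L:[((x+.5)/3.3333+115-.5,(y+.5)/3.3333+82-.5) for x,y in L]
for z in(17,19.5): print('side corners',onS(f,a([(350,428),(468,218),(605,535),(685,312)]),z).round(1)[:,:2].tolist(),'top',onS(g,b([(167,275),(362,312),(333,482)]),z).round(1)[:,:2].tolist())
print('shingle',onS(f,a([(265,463),(448,170)]),12).round(1)[:,:2].tolist(),onS(g,b([(142,233),(423,290)]),12).round(1)[:,:2].tolist())
where()
```

```text
side plate plane in seat [-0.0015122  -0.00268165  0.99999526] 0.9626405267037683 z 18.626121144390485 (top face, mm); std 3099
side corners [[5.5, 66.2], [6.9, -64.6], [-109.7, 64.4], [-105.5, -63.5]] top [[5.2, 69.5], [6.8, -61.5], [-106.2, -64.2]]
side corners [[5.0, 67.8], [6.4, -62.5], [-109.7, 66.0], [-105.5, -61.4]] top [[5.3, 68.7], [6.9, -62.0], [-105.9, -64.7]]
shingle [[29.7, 94.5], [28.5, -92.2]] [[29.0, 92.6], [28.8, -97.2]]
seat mm [-59.37   2.37  16.89] rot [ 0.14 -0.22  0.02] F seat [-0.79  0.58 -0.96] w 0.04343695034276502
```

```bash
cat >> h.py <<'E'
def avg(n=6):
    rs=[]
    for _ in range(n):
        rs.append(ctrl.sense()); ctrl.grab_frame('side')
    s=dict(rs[-1]); 
    for k in('eef_pos','ft_force','moment'): s[k]=np.mean([r[k] for r in rs],0)
    R=Ro.from_rotvec([r['tcp_rot'] for r in rs]).mean(); s['tcp_rot']=R.as_rotvec(); return s
E
python3 - <<'E'
from h import *
a=[]
for i in range(6):
    a.append(ctrl.sense()['eef_pos']); ctrl.grab_frame('side')
print(np.std(a,0)*1e3); s=avg(5); where(s); print(s['clock'])
E
```

```text
[0.16734543 0.09234962 0.31449768]
seat mm [-60.19   1.92  15.83] rot [ 0.06 -0.13  0.04] F seat [-0.01 -0.03 -1.17] w 0.04366895221876547
10.45
```

Call:
step_arm --plan '[[[0, -2, 6], [0, 0, 0.8], 1], [[0, -2, 12], [0, 0, 0.8], 1], [[0, -2, 12], [0, 0, 0.8], 1], [[0, -2, 13], [0, 0, 0.8], 1], [[0, -2, 14], [0, 0, 0.8], 1], [[0, -2, 14], [0, 0, 0.8], 1]]'

```text
clock: 11.25
eef_pos: [0.5465, 0.1858, 0.119]
tcp_rot: [0.222, 2.869, -0.023]
ft_force: [0.9, 0.3, -2.1]
gripper_width: 0.0434
```

Run:
```python
from h import *
where(avg(4))
```

```text
seat mm [-60.16  -0.1    1.75] rot [ 0.06 -0.13 -0.76] F seat [ 0.01 -0.09 -1.46] w 0.04365880000940813
```

Still clear of the roof. I go down in 0.5–1 mm steps to touch it.

Call:
step_arm --plan '[[[0, 0, 1], [0, 0, 0], 1], [[0, 0, 1], [0, 0, 0], 1]]'

```text
clock: 11.7
eef_pos: [0.5469, 0.1859, 0.1183]
tcp_rot: [0.222, 2.869, -0.023]
ft_force: [-1.9, 0.5, 2.7]
gripper_width: 0.0436
```

Run:
```python
from h import *
where(avg(4))
```

```text
seat mm [-6.003e+01  3.000e-02  9.900e-01] rot [ 0.07 -0.14 -0.76] F seat [-1.39  0.05  4.35] w 0.043641002667752574
```

Call:
step_arm --plan '[[[0, 0, 1], [0, 0, 0], 1], [[0, 0, 1], [0, 0, 0], 1]]'

```text
clock: 12.15
eef_pos: [0.5469, 0.186, 0.1182]
tcp_rot: [0.222, 2.869, -0.023]
ft_force: [-8.7, -2.3, 16.4]
gripper_width: 0.0435
```

Run:
```python
from h import *
s=avg(4);where(s);print(s['moment'])
```

```text
seat mm [-60.04   0.09   0.85] rot [ 0.07 -0.14 -0.76] F seat [-4.23 -2.35 17.26] w 0.04335575084596172
[-0.73729663  1.26209293 -0.24109765]
```

Contact is at nominal z ≈ +1.1 mm. I raise the plate to mid-slot, then slide it up the slope under the shingles.

Call:
step_arm --plan '[[[0, 0, -3], [0, 0, 0], 1], [[0, 0, -3], [0, 0, 0], 1], [[-6, 0, -3], [0, 0, 0], 1], [[-12, 0, -3], [0, 0, 0], 1], [[-17, 0, -3], [0, 0, 0], 1], [[-20, 0, -3], [0, 0, 0], 1], [[-20, 0, -3], [0, 0, 0], 1]]'

```text
clock: 13.22
eef_pos: [0.5656, 0.1827, 0.1252]
tcp_rot: [0.223, 2.869, -0.023]
ft_force: [-0.3, -1.1, -0.7]
gripper_width: 0.0435
```

Run:
```python
from h import *
s=avg(3);where(s)
f=grab('side','side9'); g=grab('top','top9')
cv2.imwrite('pics/c10.png',cv2.resize(f['image'][190:340,120:320],(800,600),interpolation=2)[:,:,::-1])
cv2.imwrite('pics/c10t.png',cv2.resize(g['image'][82:262,115:295],(600,600),interpolation=2)[:,:,::-1])
```

```text
seat mm [-40.19  -0.46   2.68] rot [ 0.05 -0.12 -0.77] F seat [-0.08 -0.42 -1.17] w 0.04335287489039332
```

View pics/c10.png

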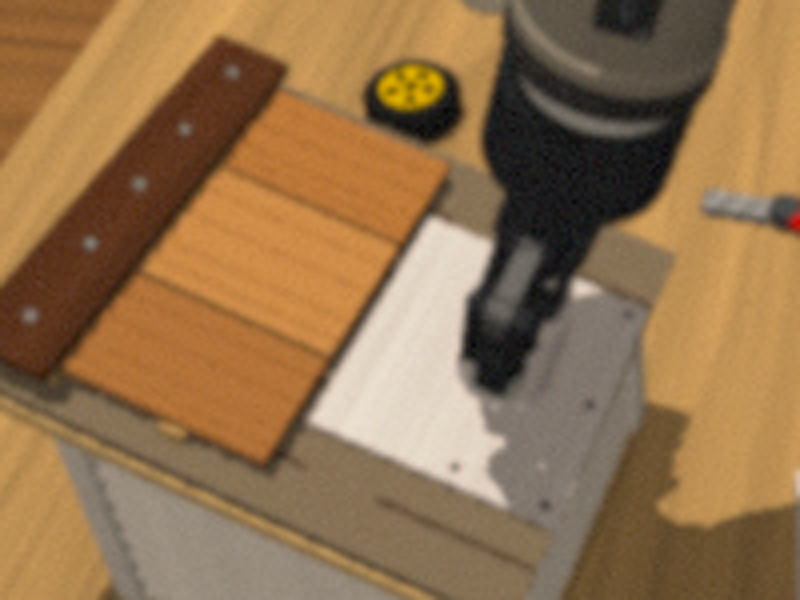

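View pics/c10t.png

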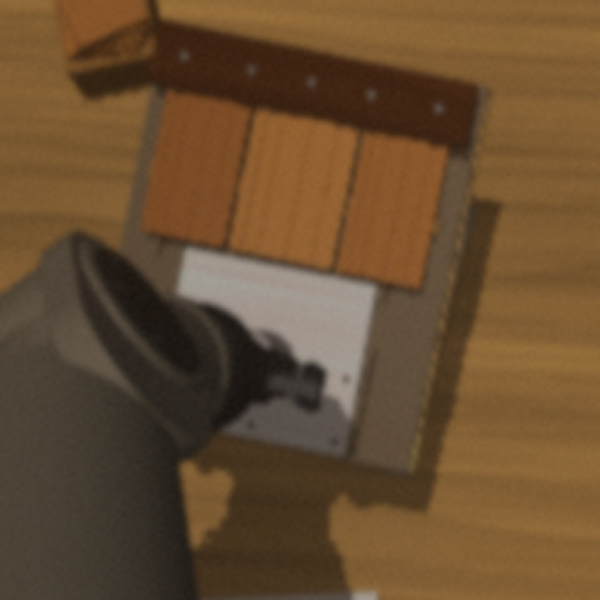

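```bash
cat >> h.py <<'E'
def onS(f,uv,z):
    S=Sframe();o,d=ray(f,uv); o=S.inv().apply(o-HOLE)*1e3; d=S.inv().apply(d); return o+d*((z-o[2])/d[:,2])[:,None]
def edges(f,box,zs=4.5,white=95,sat=60,xr=(-80,20)):
    """robust line fit of plate y edges in seat frame from mask"""
    hsv=cv2.cvtColor(f['image'],cv2.COLOR_RGB2HSV)
    K=8; x0,y0,x1,y1=box; im=cv2.resize(hsv[y0:y1,x0:x1],None,fx=K,fy=K,interpolation=1)
    m=((im[...,1]<sat)&(im[...,2]>white)).astype(np.uint8)
    c=max(cv2.findContours(m,0,cv2.CHAIN_APPROX_NONE)[0],key=cv2.contourArea).reshape(-1,2)
    Q=onS(f,(c+.5)/K-.5+[x0,y0],zs); return Q,m
E
python3 - <<'E'
from h import *
for n,box in(('side9',(190,240,285,330)),('top9',(165,150,235,225))):
    f=load(n)
    for th in (95,):
        Q,m=edges(f,box,white=95 if n[0]=='s' else 90)
        cv2.imwrite(f'pics/m_{n}.png',m*255)
        for nm,k,ax in(('y+',abs(Q[:,1]-65)<7,0),('y-',abs(Q[:,1]+65)<7,0),('x+',abs(Q[:,0]-25)<6,1)):
            q=Q[k]
            if nm!='x+': q=q[(q[:,0]>-65)&(q[:,0]<15)]
            else: q=q[abs(q[:,1])<60]
            if len(q)<30: print(n,nm,'few',len(q)); continue
            vx,vy,px,py=cv2.fitLine(q[:,:2].astype(np.float32),cv2.DIST_HUBER,0,.01,.01).ravel()
            if ax==0: print(n,nm,len(q),'yaw',np.degrees(np.arctan(vy/vx)),'y at x=-40',py+(-40-px)*vy/vx,'span',np.ptp(q[:,0]))
            else: print(n,nm,len(q),'yaw',-np.degrees(np.arctan(vx/vy)),'x at y=0',px-py*vx/vy,'span',np.ptp(q[:,1]))
E
```

```text
side9 y+ 346 yaw 0.253638 y at x=-40 65.05154 span 79.79374385937443
side9 y- 210 yaw -0.06726736 y at x=-40 -67.593155 span 79.68159598043773
side9 x+ 384 yaw 0.12265402 x at y=0 27.054197 span 119.76862795075891
top9 y+ 99 yaw 4.935165 y at x=-40 61.68058 span 23.356435042494947
top9 y- 284 yaw -0.07394097 y at x=-40 -66.25828 span 79.71848578348951
top9 x+ 423 yaw -0.09285391 x at y=0 26.4061 span 119.7458911228945
```

Edge fits put the plate's yaw within about 0.2° of the roof and its y offset at about −1 mm. I continue with a 0.7 mm y correction.

Call:
step_arm --plan '[[[-4, 0.7, 0], [0, 0, 0], 1], [[-8, 0.7, 0], [0, 0, 0], 1], [[-12, 0.7, 0], [0, 0, 0], 1], [[-15, 0.7, 0], [0, 0, 0], 1], [[-15, 0.7, 0], [0, 0, 0], 1]]'

```text
clock: 14.1
eef_pos: [0.5801, 0.1812, 0.1291]
tcp_rot: [0.223, 2.869, -0.023]
ft_force: [0.5, -0.3, 0.1]
gripper_width: 0.0434
```

Run:
```python
from h import *
s=avg(3);where(s)
f=grab('side','side10')
cv2.imwrite('pics/c11.png',cv2.resize(f['image'][190:340,120:320],(800,600),interpolation=2)[:,:,::-1])
```

```text
seat mm [-2.51e+01  2.00e-02  2.72e+00] rot [ 0.05 -0.12 -0.77] F seat [ 0.18 -0.14 -0.65] w 0.04318270493620317
```

View pics/c11.png

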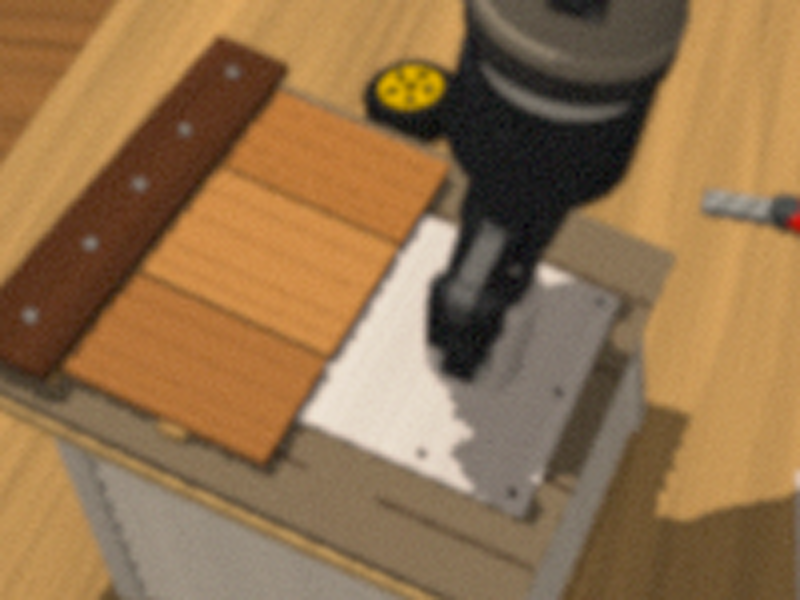

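The top edge is about 10 mm under the shingles, which haven't lifted, and there is no resistance. I continue.

Call:
step_arm --plan '[[[-4, 0, 0], [0, 0, 0], 1], [[-8, 0, 0], [0, 0, 0], 1], [[-12, 0, 0], [0, 0, 0], 1], [[-12, 0, 0], [0, 0, 0], 1]]'

```text
clock: 14.8
eef_pos: [0.5917, 0.1794, 0.1324]
tcp_rot: [0.223, 2.869, -0.023]
ft_force: [-0.4, -0.4, -1.6]
gripper_width: 0.0432
```

Run:
```python
from h import *
where(avg(3))
```

```text
seat mm [-12.96  -0.13   2.77] rot [ 0.05 -0.13 -0.78] F seat [-0.39 -0.12 -1.08] w 0.04391841471368504
```

Call:
step_arm --plan '[[[-3, 0, 0], [0, 0, 0], 1], [[-6, 0, 0], [0, 0, 0], 1], [[-9, 0, 0], [0, 0, 0], 1], [[-9, 0, 0], [0, 0, 0], 1]]'

```text
clock: 15.45
eef_pos: [0.6001, 0.1781, 0.1347]
tcp_rot: [0.223, 2.869, -0.023]
ft_force: [-0.4, -0.7, -1.1]
gripper_width: 0.0432
```

Run:
```python
from h import *
where(avg(3))
```

```text
seat mm [-4.04 -0.22  2.8 ] rot [ 0.05 -0.13 -0.77] F seat [-0.42 -0.33 -1.07] w 0.0436939420449059
```

Call:
step_arm --plan '[[[-1.5, 0, 0], [0, 0, 0], 1], [[-3, 0, 0], [0, 0, 0], 1], [[-3, 0, 0], [0, 0, 0], 1]]'

```text
clock: 15.98
eef_pos: [0.6028, 0.1777, 0.1354]
tcp_rot: [0.222, 2.869, -0.023]
ft_force: [0.3, -1.2, -0.5]
gripper_width: 0.0432
```

Run:
```python
from h import *
where(avg(3))
```

```text
seat mm [-1.11 -0.24  2.83] rot [ 0.06 -0.13 -0.77] F seat [-0.15 -0.5  -1.47] w 0.04318989446244916
```

Call:
step_arm --plan '[[[-1, 0, 0], [0, 0, 0], 1], [[-1, 0, 0], [0, 0, 0], 1]]'

```text
clock: 16.38
eef_pos: [0.6032, 0.1776, 0.1354]
tcp_rot: [0.222, 2.87, -0.023]
ft_force: [-1.4, 1.1, -1.4]
gripper_width: 0.0433
```

Run:
```python
from h import *
where(avg(3))
```

```text
seat mm [-0.6  -0.22  2.73] rot [ 0.05 -0.09 -0.76] F seat [-1.64  0.51 -0.96] w 0.04335038303479169
```

Call:
step_arm --plan '[[[-0.8, 0, 0], [0, 0, 0], 1], [[-0.8, 0, 0], [0, 0, 0], 1]]'

```text
clock: 16.77
eef_pos: [0.6035, 0.1776, 0.1353]
tcp_rot: [0.222, 2.871, -0.023]
ft_force: [-5.4, 1.8, 0.4]
gripper_width: 0.0433
```

Run:
```python
from h import *
where(avg(3))
```

```text
seat mm [-0.34 -0.16  2.62] rot [ 0.04 -0.04 -0.75] F seat [-5.54  0.85  0.72] w 0.043077071507648015
```

Batten felt at nominal x ≈ −0.8 mm. I check yaw and y in the images before pressing.

Run:
```python
from h import *
f=grab('side','side11'); g=grab('top','top11')
def line(q,ax):
    vx,vy,px,py=cv2.fitLine(q[:,:2].astype(np.float32),cv2.DIST_HUBER,0,.01,.01).ravel()
    return (np.degrees(np.arctan(vy/vx)),py+(-20-px)*vy/vx) if ax==0 else (-np.degrees(np.arctan(vx/vy)),px-py*vx/vy)
for n,box in(('side11',(175,230,285,330)),('top11',(165,150,240,225))):
    F=load(n); Q,m=edges(F,box,white=80,zs=4.)
    for nm,k,ax in(('y+',(abs(Q[:,1]-65)<7)&(Q[:,0]>-42)&(Q[:,0]<22),0),('y-',(abs(Q[:,1]+65)<7)&(Q[:,0]>-42)&(Q[:,0]<22),0),('x-',(abs(Q[:,0]+50)<7)&(abs(Q[:,1])<58),1),('shl',(abs(Q[:,0]-29)<6)&(abs(Q[:,1])<58),1)):
        q=Q[k]; print(n,nm,len(q),line(q,ax) if len(q)>40 else '',np.ptp(q[:,ax]) if len(q) else '')
# shingle lower edge from orange mask
for n,box in(('side11',(130,210,240,310)),('top11',(150,105,250,175))):
    F=load(n); hsv=cv2.cvtColor(F['image'],cv2.COLOR_RGB2HSV); x0,y0,x1,y1=box
    im=cv2.resize(hsv[y0:y1,x0:x1],None,fx=8,fy=8,interpolation=1); m=((im[...,1]>110)&(im[...,2]>(100 if n[0]=='s' else 70))).astype(np.uint8)
    m=cv2.morphologyEx(m,cv2.MORPH_CLOSE,np.ones((25,25)))
    c=max(cv2.findContours(m,0,cv2.CHAIN_APPROX_NONE)[0],key=cv2.contourArea).reshape(-1,2); Q=onS(F,(c+.5)/8-.5+[x0,y0],12.)
    q=Q[(abs(Q[:,0]-30)<6)&(abs(Q[:,1])<85)]; print(n,'shingle edge',len(q),line(q,1))
    for sg in(1,-1):
        q=Q[(abs(Q[:,1]-sg*93)<8)&(Q[:,0]>40)&(Q[:,0]<105)]; print(' side',sg,len(q),line(q,0) if len(q)>40 else '')
a=cv2.resize(f['image'][190:340,120:320],(800,600),interpolation=2); cv2.imwrite('pics/c12.png',a[:,:,::-1])
cv2.imwrite('pics/c12t.png',cv2.resize(g['image'][82:262,115:295],(600,600),interpolation=2)[:,:,::-1])
```

```text
side11 y+ 275 (np.float32(0.4986525), np.float32(64.87673)) 63.79482087794633
side11 y- 187 (np.float32(-2.6514502), np.float32(-67.56794)) 39.83357529137636
side11 x- 388 (np.float32(0.010837005), np.float32(-50.25748)) 115.92419770726121
side11 shl 217 (np.float32(-1.0077509), np.float32(28.977657)) 58.952587721584166
top11 y+ 0  
top11 y- 227 (np.float32(-2.0965123), np.float32(-65.128365)) 63.80906146201362
top11 x- 303 (np.float32(-0.6218042), np.float32(-48.069183)) 80.74831485249268
top11 shl 260 (np.float32(-0.17997298), np.float32(27.623808)) 69.6229040763406
side11 shingle edge 402 (np.float32(1.8917958), np.float32(31.23463))
 side 1 262 (np.float32(-0.5896787), np.float32(97.86632))
 side -1 107 (np.float32(-25.784908), np.float32(-58.288055))
top11 shingle edge 391 (np.float32(-1.629093), np.float32(30.48708))
 side 1 68 (np.float32(49.50805), np.float32(-8.562439))
 side -1 197 (np.float32(-1.980269), np.float32(-95.6051))
```

View pics/c12.png

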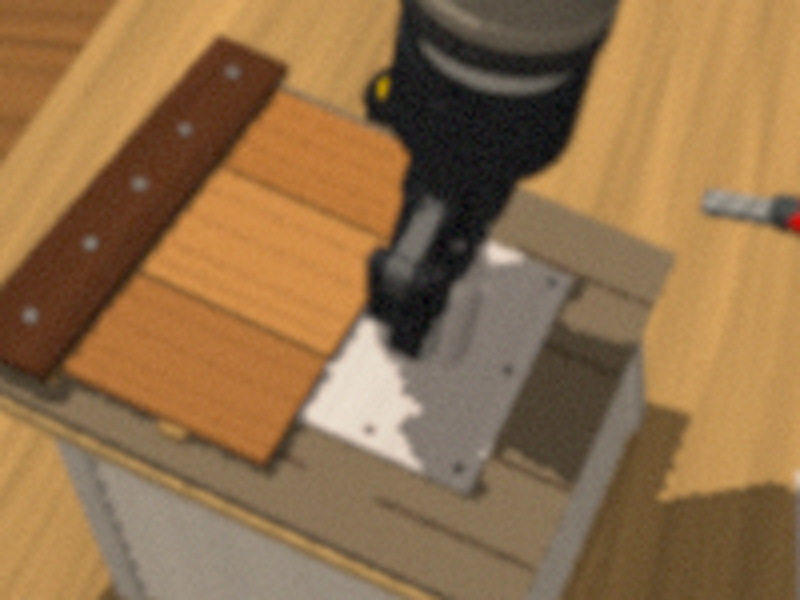

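View pics/c12t.png

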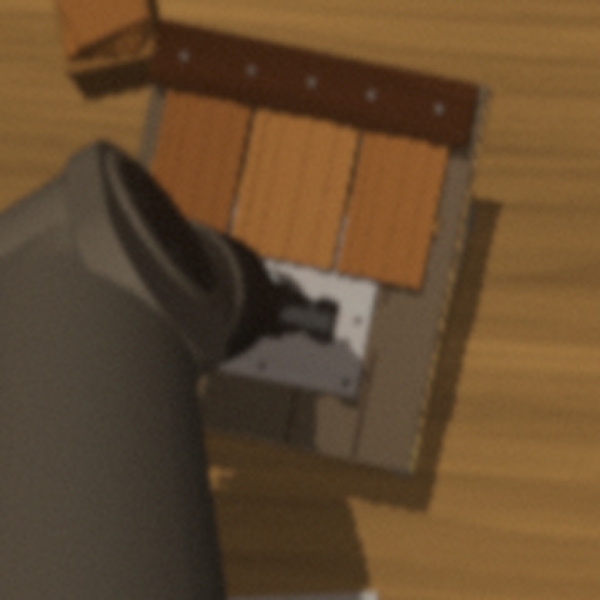

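The shingles lie flat and the plate's bottom edge is at x ≈ −50 mm. To check squareness against the batten, I rock the yaw slightly and watch the push-back force.

Call:
step_arm --plan '[[[0, 0, 0], [0, 0, 0.6], 1], [[0, 0, 0], [0, 0, 0.6], 1]]'

```text
clock: 17.27
eef_pos: [0.6041, 0.178, 0.1356]
tcp_rot: [0.236, 2.869, -0.021]
ft_force: [-4.9, 3.3, -2.0]
gripper_width: 0.043
```

Run:
```python
from h import *
s=avg(3);where(s);print(s['moment'])
```

```text
seat mm [0.22 0.26 2.78] rot [ 0.08 -0.1  -1.33] F seat [-5.26  2.12 -0.79] w 0.04345482200478076
[0.68123376 1.34883083 0.02268569]
```

Call:
step_arm --plan '[[[0, 0, 0], [0, 0, -1.2], 1], [[0, 0, 0], [0, 0, -1.2], 1]]'

```text
clock: 17.68
eef_pos: [0.6031, 0.177, 0.1351]
tcp_rot: [0.208, 2.873, -0.027]
ft_force: [-6.8, 2.1, -0.7]
gripper_width: 0.0432
```

Run:
```python
from h import *
s=avg(3);where(s);print(s['moment'])
```

```text
seat mm [-0.72 -0.82  2.47] rot [-0.02  0.02 -0.18] F seat [-6.33  1.26  0.52] w 0.04336518660729335
[ 0.37138898  1.79117634 -0.37439227]
```

Turning further negative lets the plate go in deeper, so a corner at −y touches first. I continue turning that way to find the square angle.

Call:
step_arm --plan '[[[0, 0, 0], [0, 0, 1.2], 1], [[0, 0, 0], [0, 0, 1.8], 1], [[0, 0, 0], [0, 0, 1.8], 1]]'

```text
clock: 18.2
eef_pos: [0.604, 0.1778, 0.1356]
tcp_rot: [0.25, 2.867, -0.019]
ft_force: [-5.3, 2.4, -2.3]
gripper_width: 0.0436
```

Run:
```python
from h import *
s=avg(3);where(s);print(s['moment'])
```

```text
seat mm [0.18 0.07 2.72] rot [ 0.05 -0.1  -1.86] F seat [-5.38  1.68 -0.98] w 0.043484379749449
[0.55818135 1.44816935 0.54025369]
```

Call:
step_arm --plan '[[[0, 0, 0], [0, 0, 0.6], 1], [[0, 0, 0], [0, 0, 0.6], 1]]'

```text
clock: 18.6
eef_pos: [0.6037, 0.1784, 0.1355]
tcp_rot: [0.264, 2.867, -0.017]
ft_force: [-5.6, 4.6, -2.5]
gripper_width: 0.0433
```

Run:
```python
from h import *
s=avg(3);where(s);print(s['moment'])
```

```text
seat mm [-0.25  0.57  2.71] rot [ 0.07 -0.07 -2.42] F seat [-6.92  2.68 -0.48] w 0.04338309075228434
[0.76316718 1.64169131 0.65903897]
```

Depth peaks symmetrically at TCP yaw ≈ −1.55° (moment zero ≈ −1.4°). I set that angle and back off about 1 mm from the batten.

Call:
step_arm --plan '[[[1.5, 0, 0], [0, 0, -0.9], 1], [[1.5, 0, 0], [0, 0, -0.9], 1], [[1.5, 0, 0], [0, 0, -0.9], 1]]'

```text
clock: 19.12
eef_pos: [0.6036, 0.1774, 0.1358]
tcp_rot: [0.246, 2.866, -0.02]
ft_force: [-0.7, 0.9, -0.6]
gripper_width: 0.0433
```

Run:
```python
from h import *
s=avg(5);where(s)
f=grab('side','side12'); g=grab('top','top12')
def line(q,ax):
    vx,vy,px,py=cv2.fitLine(q[:,:2].astype(np.float32),cv2.DIST_HUBER,0,.01,.01).ravel()
    return (np.degrees(np.arctan(vy/vx)),py+(-20-px)*vy/vx) if ax==0 else (-np.degrees(np.arctan(vx/vy)),px-py*vx/vy)
for n,box in(('side12',(175,230,285,330)),('top12',(165,150,240,225))):
    F=load(n)
    for w in(75,85): 
      Q,m=edges(F,box,white=w,zs=4.)
      for nm,k,ax in(('y+',(abs(Q[:,1]-65)<5)&(Q[:,0]>-42)&(Q[:,0]<22),0),('y-',(abs(Q[:,1]+65)<5)&(Q[:,0]>-42)&(Q[:,0]<22),0),('x-',(abs(Q[:,0]+50)<5)&(abs(Q[:,1])<58),1)):
        q=Q[k]; print(n,nm,len(q),line(q,ax) if len(q)>40 else '')
```

```text
seat mm [-0.2  -0.4   2.98] rot [ 0.06 -0.18 -1.7 ] F seat [-1.01 -0.03 -1.3 ] w 0.04329795109115198
side12 y+ 273 (np.float32(-0.40921897), np.float32(64.77978))
side12 y- 169 (np.float32(-3.734758), np.float32(-67.61405))
side12 x- 385 (np.float32(-1.0486432), np.float32(-50.120163))
side12 y+ 273 (np.float32(-0.40921897), np.float32(64.77978))
side12 y- 166 (np.float32(-2.54887), np.float32(-67.57953))
side12 x- 384 (np.float32(-1.0902938), np.float32(-50.127346))
top12 y+ 0 
top12 y- 226 (np.float32(-2.2600212), np.float32(-65.40654))
top12 x- 292 (np.float32(-1.053554), np.float32(-48.81632))
top12 y+ 0 
top12 y- 225 (np.float32(-3.011732), np.float32(-65.11618))
top12 x- 289 (np.float32(-1.8914272), np.float32(-46.77542))
```

Clear of the batten, with the plate square. Now a 0.5 mm y trim and 0.8 mm back-off, then lower to contact.

Call:
step_arm --plan '[[[0.8, 0.5, 0], [0, 0, 0], 1], [[0.8, 0.5, 0], [0, 0, 0], 1], [[0.8, 0.5, 1], [0, 0, 0], 1], [[0.8, 0.5, 2], [0, 0, 0], 1], [[0.8, 0.5, 2], [0, 0, 0], 1]]'

```text
clock: 20.1
eef_pos: [0.6028, 0.1783, 0.1335]
tcp_rot: [0.245, 2.867, -0.02]
ft_force: [-1.3, -0.5, 1.9]
gripper_width: 0.0437
```

Run:
```python
from h import *
s=avg(4);where(s);print(s['moment'])
```

```text
seat mm [-1.61  0.43  1.03] rot [ 0.06 -0.13 -1.66] F seat [-1.24 -0.37  2.62] w 0.04336833792800864
[-0.21513935  0.59379021 -0.1161892 ]
```

Call:
step_arm --plan '[[[-0.7, -0.3, -0.6], [0, 0, 0], 1], [[-0.7, -0.3, -0.6], [0, 0, 0], 1], [[-0.7, -0.3, 0.3], [0, 0, 0], 1], [[-0.7, -0.3, 0.8], [0, 0, 0], 1], [[-0.7, -0.3, 0.8], [0, 0, 0], 1]]'

```text
clock: 20.92
eef_pos: [0.6034, 0.1778, 0.1336]
tcp_rot: [0.245, 2.868, -0.02]
ft_force: [-6.0, -1.0, 9.3]
gripper_width: 0.0435
```

Run:
```python
from h import *
s=avg(4);where(s);print(s['moment'])
f=grab('side','side13'); g=grab('top','top13')
S=Sframe(); u,v,P=plate(f,(175,230,285,330),(.1,.2),white=90); Q=S.inv().apply(P-HOLE)*1e3; Q=Q[(abs(Q[:,2]-4)<5)&(Q[:,0]<28)&(Q[:,0]>-50)&(abs(Q[:,1])<65)]; c,n,sd,k=fitplane(Q); print('plate n',n,'z',Q[k][:,2].mean(),len(Q),sd)
cv2.imwrite('pics/c13.png',cv2.resize(f['image'][190:340,120:320],(800,600),interpolation=2)[:,:,::-1])
```

```text
seat mm [-0.93 -0.02  0.91] rot [ 0.05 -0.12 -1.67] F seat [-3.5  -1.76 10.63] w 0.04373100614949946
[-0.58591525  1.09891475 -0.23718988]
plate n [-0.00245922  0.00133557  0.99999608] z 2.6822393702583884 1789 1.0091625621067715
```

View pics/c13.png

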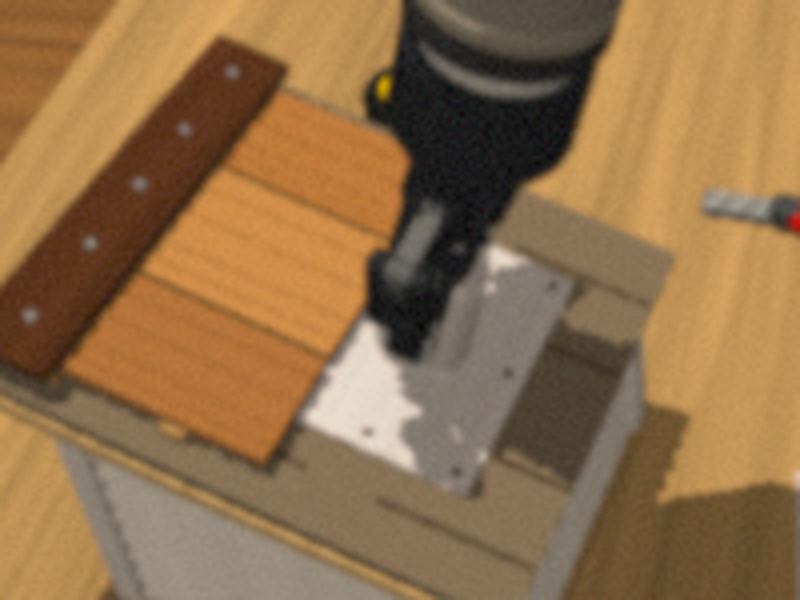

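The plate is flat on the roof (tilt under 0.2°, top face 2.7 mm above it) and the shingles are down. I firm the press up a little.

Call:
step_arm --plan '[[[0, 0, 0.4], [0, 0, 0], 1], [[0, 0, 0.6], [0, 0, 0], 1], [[0, 0, 0.6], [0, 0, 0], 1], [[0, 0, 0.6], [0, 0, 0], 1]]'

```text
clock: 21.72
eef_pos: [0.6035, 0.1778, 0.1336]
tcp_rot: [0.245, 2.867, -0.02]
ft_force: [-10.4, -0.5, 14.9]
gripper_width: 0.0434
```

Run:
```python
from h import *
s=avg(5);where(s);print(s['moment'],s['clock'],np.abs(s['joint_vel']).max())
f=grab('side','side14'); g=grab('top','top14')
o=np.hstack([cv2.resize(f['image'][90:390,80:360],(400,428),interpolation=2),cv2.resize(g['image'][60:360,115:395],(400,428),interpolation=2)])
cv2.imwrite('pics/c14.png',o[:,:,::-1])
b=load('side0'); 
# depth of shingle tops in seat frame: near lower ends, before vs now
S=Sframe(-8.8)
for nm,F in(('before',b),('now',load('side14'))):
    v,u=np.nonzero(F['range_z']>0);Q=S.inv().apply(pt(F,np.c_[u,v].astype(float))-HOLE)*1e3
    for a,bb in((35,90),(-28,28),(-90,-35)):
        k=(Q[:,0]>33)&(Q[:,0]<50)&(Q[:,1]>a)&(Q[:,1]<bb)&(abs(Q[:,2]-12)<10); print(nm,a,k.sum(),np.median(Q[k,2]).round(2) if k.sum() else '')
```

```text
seat mm [-0.9  -0.03  0.88] rot [ 0.05 -0.12 -1.67] F seat [-5.44 -2.8  17.03] w 0.04346148716488824
[-0.78521101  1.4863933  -0.25879338] 21.925 0.0017034974792974021
before 35 267 12.11
before -28 231 12.58
before -90 201 11.64
now 35 273 12.02
now -28 210 12.51
now -90 95 11.4
```

View pics/c14.png

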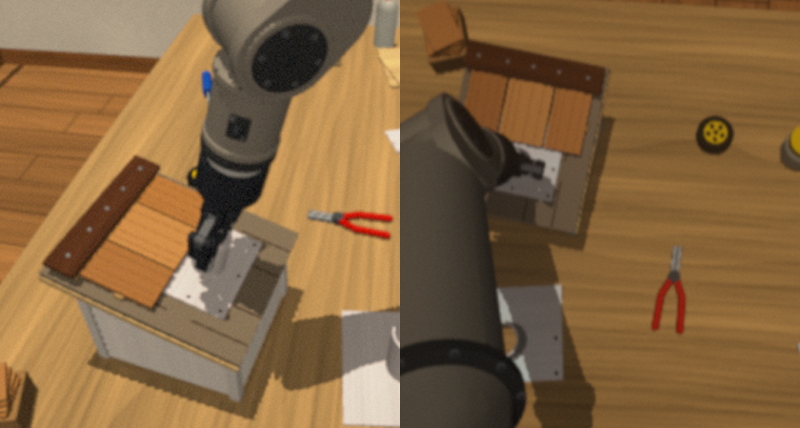

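The flashing is seated and square, pressed at a steady 17 N. The shingles are at their original height, and the pliers, wheel and jar look unmoved. Handing in.

```bash
python3 -c "
from bench import ctrl
print(ctrl.finish_job())"
```

```text
the job is handed in; nothing more can be done
None
```

The vent flashing is tucked under the upper shingles and pressed flat on the roof. I handed the job in at about 22 s with the flashing still gripped. No verdict was reported.

**What I did:** I picked the middle of the three flashings (measured 115 × 131 mm), gripped its collar across the plate's width, and touched the roof to find its height. Then I slid the plate up mid-slot until it met the batten. I squared it there by rocking the yaw, backed off about 1 mm, and pressed down.

**Last checks:**
- **Flatness:** the plate was within 0.2° of the roof, with its top face 2.7 mm above the roof plane (2.5 mm expected). I measured this at about 11 N, just before the final press.
- **Press:** about 17 N square to the roof, steady, with the grip at 43.5 mm.
- **Shingles:** the depth readings of their tops were within 0.3 mm of the start, so nothing was lifted.
- **Position:** y is within about 0.5 mm of the hole by tool pose and camera. The collar hides the hole, so I could not see the centring directly.
- **Bystanders:** the pliers and wheel look unmoved in the last pictures. The jar was only partly in view.

**What disagreed:**
- **Tool tip:** the real fingertips sit about 40 mm behind the reported TCP, and the first grasp attempt closed above the collar. I corrected for this using the images and the measured contact.
- **Position up the slope:** the batten contact put home about 1 mm lower than the camera estimate did. I stopped between the two, so the collar should be within about 1 mm of the hole.
- **Roof yaw:** the batten contact gave a yaw about 0.7° from my first camera estimate. I used the batten's.

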